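Tip the doorknobs into the latched props bin

ROBOT

A 7-joint arm with a two-finger parallel gripper is mounted at the origin on the work surface. World frame = base frame: x ahead of the robot, y to its left, z up, the work surface at z = 0. Lengths are in m, angles in rad, forces in N, time in s.
With the tool pointing down it reaches from about 0.425 to 0.8 m from the base axis. Payload 8.3 kg.
Tool frame: the origin (TCP) lies on the centre line of the jaws, within the pads' length; the fingertips stand tips_ahead ahead of it and the grasp point (between the pads) lies 8 mm behind it (tips_ahead is the distance from the TCP to the fingertips, in m); z points along the fingers, y is the direction in which the jaws open and shut (so a half turn about z gives the same grasp; the last joint's range is limited). The gripper opens to 85 mm and grips with 20 to 120 N. Pads are 22 mm wide; open, the fingers measure 114 mm over their backs; the gripper's body (76 mm by 85 mm) begins 54 mm behind the grasp point. The pads swing forward as they close: fully open they stand 13 mm farther back than shut.
Start: joints at [1.051, 0.383, 0.016, 1.37, -0.006, 1.388, -0.046], TCP at [0.276, -0.561, 0.215] pointing down, gripper open.
Joint ranges: [-2.95, 2.95], [-0.25, 2.06], [-1.52, 1.56], [0.18, 2.33], [-1.44, 4.58], [0.02, 2.06], [-3.01, 3.01]. Speed limits (rad/s): [2.39, 2.39, 3.01, 3.01, 3.14, 3.14, 3.14].

INTERFACE

Orientations are given as a rotation vector (axis times angle).
In Python, from rig import * gives the robot as it stands.
- The arm moves only by the shell command python3 -m inch 'ROWS' [FORCE]. ROWS is JSON, a list of rows, each an object with "gripper": the finger opening in mm, from 0 to 85.4; "xyz": the shift along the tool's x, y, z in mm, a list of three; "yaw": the turn about the tool's z in rad. A call has 1 to 12 rows; each row shifts and turns the pose as measured when the row begins, along the tool's axes as they then stand; what a row does not reach is not made up. A row lasts 1/10 s, in which the tool goes at most 50 mm and 8.59 degrees, less where a joint would pass 70% of its speed; a pose out of reach is approached as far as the arm can. A call with a gripper value outside its range is refused whole. The fingers move at their own pace and stop on an object; FORCE is the grip in N (left out, the last holds). Time passes only in rows, so rows that do not move let the fingers close. It gives the time, the measured TCP pose, the force and the opening at its end, in the units of the state.
- state(): the state, without advancing time (a new reading comes with each control period).
- get_image(name): name is "scene" or "top" or "wrist"; returns a dict with "pixels" (384x512x3 uint8, red, green, blue), "intrinsics" (3x3 intrinsics, pixels), "D" ([k1, k2, p1, p2, k3] as OpenCV has them; the pictures are not rectified), "R" (3x3) and "t" (3): a world point X has camera coordinates R X + t; the wrist camera has in their place "T_tool_cam" (4x4, takes a point from camera to tool coordinates, whose origin is the TCP and whose axes are the flange's). Camera axes: x right, y down, z forward; pixel columns grow to the right and rows downward; lengths in m; the calibration is good to about 2 mm. A picture is of the moment at which its call begins: read the wrist's pose just before it. There is no depth.
- sign_off(): hands the job in, once; it reports no verdict.
The state is a dict: "clock": time; "joints": joint angles; "joint_vel": joint speeds; "joint_torque": joint torques, N m; "position": TCP position; "tool_rot": TCP orientation; "wrist_force": force on the tool from outside, world axes, zero at the start; "torque": the same for the moment, N m; "width": finger opening in m.
Only numpy, scipy, OpenCV 4.12 (cv2) and the standard library are available. Lean on these libraries where they do the work, as an engineer would, in place of code of your own. Each camera call takes 0.05 s, during which the arm holds its last target. There are 200 camera calls.

TASK

Gently press the red latch tab of the plywood props bin so that its lid springs open, then carry the wooden tote over by its handle and tip all three brass doorknobs out into the bin, without the fingers touching the doorknobs. Gently stand the empty tote back upright on the cork mat and let go; leave the lid open and the vase, the saucepan and the rolling pin where they are.

Things in the scene. Friction and masses are not known exactly. Their poses are not given: they have to be found in the camera images.
- bin: Fixed open plywood bin, 200 (x) x 220 (y) x 120 mm high, walls and floor 8 mm, covered by the lid at the start. Origin: centre of its underside. Its own -x side (the latch side) faces the robot, more or less; the lid's hinge runs along its top +x edge.
- lid (a joint): Plywood lid of the bin, 200 x 220 x 10 mm (closed, its top lies 130 mm above the table), hinged along the bin's +x top edge, in rad: 0 closed (about 0.01 with the play of the latch), 1.9 fully open, leaning back past upright. A weak spring (about 1.5 N at its front edge) swings it fully open in about a second once the latch lets go, and keeps it open. If the gripper is in its way it just leans on it until the gripper leaves.
- latch (a joint): Red rocking latch at the middle of the bin's -x face, in rad: 0 at rest (hook over the lid), 0.4 at its hard stop. Pressing its tab straight down rocks the hook off the lid; it lets go at about 0.25 to 0.3 (the tab is then some 8 to 9 mm down, at about 4 to 5 N); it springs back when released. The hard stop lies 12 mm down; forcing it there with more than 30 N breaks it.
- latch_pad (a point): The point to press, on the top of the latch's red tab (tab 50 mm wide, reaching 44 mm out from the pivot on the bin's face, horizontal at rest, 103 mm above the table). The point lies 38 mm out from the bin's -x face and 27 mm below the top of the closed lid; the hook stands up between the point and the lid, its near face 26 mm from the point and its top 33 mm above it. Axes as the bin's at rest.
- bin_mouth (a point): Centre of the bin's mouth, at rim height (120 mm above the table); axes as the bin's.
- mat: Fixed cork mat, 260 (x) x 200 (y) x 4 mm, on which the tote stands; origin: centre of its underside.
- tote: Loose wooden carrying tote, about 0.3 kg (varies), 204 mm long (x), 140 mm wide (y). Floor 6 mm thick of smooth laminate; side walls and the -x end wall 50 mm high, 6 mm thick; the +x end is open, the floor ending in a 45 mm lip that rises at 14 degrees: tilted forward (the +x end down) by some 25 to 50 degrees, the doorknobs slide out over it, sooner or later as friction varies. Origin: centre of its underside.
- tote_handle (a point): Centre of the tote's fixed dark wooden handle bar, which runs across the tote (along its y, about 128 mm free between the posts), 18 mm thick (x), 30 mm high (z), centre at x = -10 mm and 130 mm above the tote's underside. Axes as the tote's. Nothing stands above it, and 45 mm are free between it and the tops of the doorknobs.
- tote_lip (a point): Middle of the top of the lip's edge, at x = +104 mm and 17 mm above the tote's underside. Axes as the tote's.
- vase_mid (a point): Middle of a loose white ceramic vase, 160 mm high, 92 mm across, standing on the table (this point is 80 mm up). Bystander.
- saucepan: Loose aluminium saucepan, 160 mm across, 85 mm high, with a black handle 150 mm long along its own -x. Origin: centre of its underside. Bystander.
- rolling_pin: Loose wooden rolling pin, 54 mm thick, 340 mm long over its handles, lying along its x. Origin: centre of its underside. Bystander.
- knob0_center (a point): Middle of a loose brass doorknob (0.11 kg, 64 mm long, 58 mm across), 35 mm from its flat foot along its own z; at the start it stands on its foot in the tote, its top 70 mm above the tote's underside.
- knob1_center (a point): Middle of a loose brass doorknob (0.11 kg, 64 mm long, 58 mm across), 35 mm from its flat foot along its own z; at the start it stands on its foot in the tote, its top 70 mm above the tote's underside.
- knob2_center (a point): Middle of a loose brass doorknob (0.11 kg, 64 mm long, 58 mm across), 35 mm from its flat foot along its own z; at the start it stands on its foot in the tote, its top 70 mm above the tote's underside.
There are look-alikes about, which are no part of the job. Leave any blue or orange look-alike of the part that bears knob0_center alone.

How it is judged:
By the outcome, as a careful person would: the job done as asked, in the order asked, and still so for the second after the job is handed in, with the robot touching nothing.
It also fails if it takes over 72 s, if anything falls off the work surface, if the arm or the gripper's body presses on something with over 40 N, if the wrist force passes 120 N, or if a joint passes its speed limit or range.

## Working session

There is one attempt and no reset: what is moved stays moved. The work goes in short steps, Python scripts to look and compute and a shell command to move; the robot and the scene stay as the last step left them, time stands still between calls to the robot, and variables do not carry over. Pictures are saved under pics/ and viewed, about 8 in all and at most 12, crops included, and the job is handed in when it is done.

```bash
ls; mkdir -p pics
python3 - <<'E'
from rig import *
import cv2,numpy as np
s=state();print({k:np.round(v,3).tolist() for k,v in s.items()})
ims=[]
for n in("scene","top"):
    g=get_image(n);cv2.imwrite(f"pics/{n}0.png",g["pixels"][:,:,::-1]);print(n,g["intrinsics"],g["D"],g["R"],g["t"])
E
```

```text
pics
{'clock': 0.0, 'joints': [1.051, 0.384, 0.016, 1.371, -0.006, 1.388, -0.047], 'joint_vel': [-0.002, 0.001, 0.001, 0.0, 0.0, 0.001, 0.0], 'joint_torque': [-0.001, -62.759, 0.843, -37.181, 0.016, 0.014, 0.0], 'position': [0.275, -0.56, 0.214], 'tool_rot': [-3.058, -0.711, 0.001], 'wrist_force': [0.442, -0.336, 0.677], 'torque': [-0.01, 0.009, -0.026], 'width': 0.085}
scene [[392.25953726   0.         254.46234832]
 [  0.         392.25953726 189.89167886]
 [  0.           0.           1.        ]] [-0.1076111  0.         0.         0.         0.       ] [[-0.86983739  0.49331819  0.00448182]
 [ 0.39030385  0.6936982  -0.6053476 ]
 [-0.30173801 -0.5248047  -0.79594861]] [ 0.51305199 -0.17759842  1.74735214]
top [[347.60423408   0.         255.21798768]
 [  0.         347.60423408 192.38842315]
 [  0.           0.           1.        ]] [-0.04878921  0.          0.          0.          0.        ] [[-0.00265086 -0.99995327 -0.00929665]
 [-0.99256851  0.00376207 -0.12162894]
 [ 0.12165823  0.00890514 -0.9925321 ]] [0.01611342 0.59431071 1.36646052]
```

View pics/scene0.png

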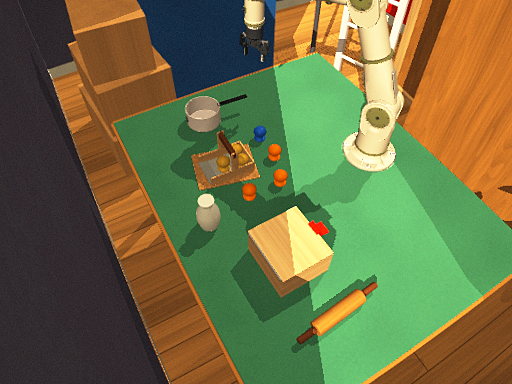

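View pics/top0.png

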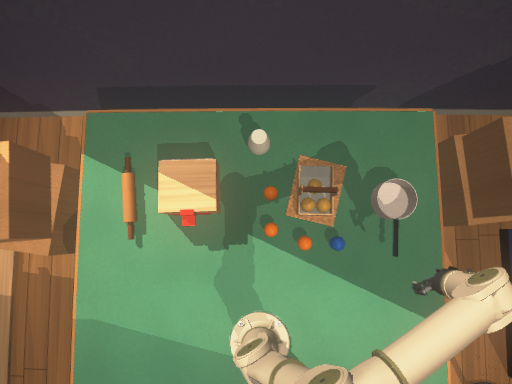

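The top view shows the tote at about (316,190) on its mat with 3 brass knobs inside at (315,185), (308,205) and (324,205). The red latch tab is at (188,218) and the vase at (259,140). Candidates for the knobs are the brass ones in the tote. The look-alikes to leave alone are orange at (271,193), (270,230) and (305,243), and blue at (338,243). One close crop to check this:

```bash
cat > h.py <<'E'
from rig import *
import cv2,numpy as np
from scipy.spatial.transform import Rotation as Ro
def proj(g,X):
    return cv2.projectPoints(np.atleast_2d(np.float64(X)),cv2.Rodrigues(np.array(g["R"]))[0],np.array(g["t"]),np.array(g["intrinsics"]),np.array(g["D"]))[0][:,0]
def plane(g,uv,z):
    p=cv2.undistortPoints(np.float64(uv).reshape(-1,1,2),np.array(g["intrinsics"]),np.array(g["D"]))[:,0]
    R=np.array(g["R"]);t=np.array(g["t"]);c=-R.T@t
    d=np.c_[p,np.ones(len(p))]@R
    return c+d*((z-c[2])/d[:,2])[:,None]
def crop(im,x0,y0,x1,y1,f):
    return cv2.resize(im[y0:y1,x0:x1],None,fx=f,fy=f,interpolation=cv2.INTER_CUBIC)
E
python3 - <<'E'
from h import *
a=cv2.imread("pics/top0.png");b=cv2.imread("pics/scene0.png")
cv2.imwrite("pics/c1.png",np.vstack([np.hstack([crop(a,280,150,352,230,5),crop(a,150,150,222,230,5)]),]))
c=crop(b,180,120,270,200,4)
cv2.imwrite("pics/c1.png",np.hstack([cv2.resize(cv2.imread("pics/c1.png"),(720,400))]))
g=get_image("top");im=g["pixels"];hsv=cv2.cvtColor(im,cv2.COLOR_RGB2HSV)
m=((hsv[:,:,0]<6)|(hsv[:,:,0]>175))&(hsv[:,:,1]>200)&(hsv[:,:,2]>90)
n,l,st,ce=cv2.connectedComponentsWithStats(m.astype(np.uint8))
for i in range(1,n):
    if st[i,4]>25:print(st[i],ce[i],plane(g,[ce[i]],.103))
E
```

```text
(no output)
```

View pics/c1.png

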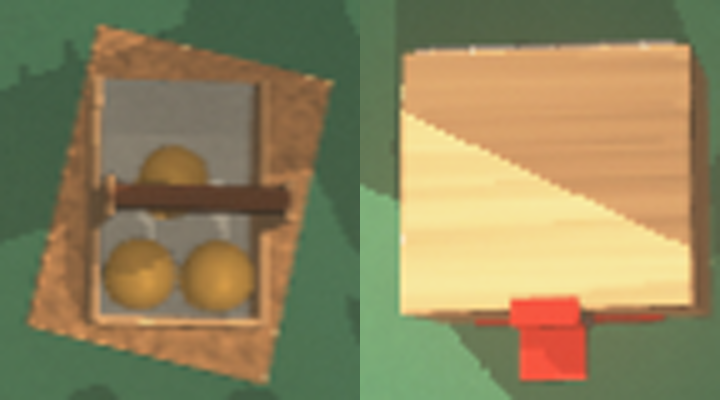

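The tote's lip is on the far (+x) end and its handle runs along about world y. The three brass knobs are in the tote, and the red tab faces the robot. Rows only allow shifts and yaw, so I'll test in free space whether pushing past the inner reach limit pitches the tool.

```bash
python3 -m inch '[{"xyz":[0,-45,0]},{"xyz":[0,-45,0]},{"xyz":[0,-45,0]},{"xyz":[0,-45,0]},{"xyz":[0,-40,0]},{"xyz":[0,-40,0]},{"xyz":[0,-40,0]},{"xyz":[0,-40,0]}]'
python3 - <<'E'
from h import *
s=state();print(np.round(s["joints"],3),np.round(Ro.from_rotvec(s["tool_rot"]).as_matrix(),3).tolist())
g=get_image("top");a=g["pixels"]
R=a.astype(int);m=((R[:,:,0]>110)&(R[:,:,1]<75)&(R[:,:,2]<75)).astype(np.uint8)
n,l,st,ce=cv2.connectedComponentsWithStats(m)
for i in range(1,n):
    if st[i,4]>25:print(st[i],ce[i])
# crop px -> image px: tote crop origin (280,150)/5, bin (150,150)
T=lambda p:np.array(p,float)/5+[280,150]
B=lambda p:(np.array(p,float)-[360,0])/5+[150,150]
print("handle ends",plane(g,[T([115,196]),T([284,199])],.149))
print("tote back/top corners",plane(g,[T([94,321]),T([264,324])],.054),"lipcorners",plane(g,[T([99,80]),T([250,80])],.03))
print("mat",plane(g,[T([100,28]),T([331,82]),T([268,381]),T([32,324])],.004))
print("bin lid",plane(g,[B([402,52]),B([690,44]),B([692,312]),B([402,314])],.13))
print("tab outer",plane(g,[B([521,380]),B([586,380])],.103),"hook top",plane(g,[B([511,298]),B([579,297]),B([511,325]),B([579,325])],.136))
for n,p in(("o1",[271,193]),("o2",[270,230]),("o3",[305,243]),("blue",[338,243])):print(n,plane(g,[p],.045)[0])
print("vase",plane(g,[[259,135]],.16),"pan",plane(g,[[394,199]],.085))
E
```

```text
[ 1.051  0.384  0.016  1.371 -0.006  1.388 -0.047] [[0.897, 0.441, -0.001], [0.441, -0.897, 0.001], [-0.0, -0.001, -1.0]]
handle ends [[ 0.5918036  -0.16421491  0.149     ]
 [ 0.58908978 -0.28987763  0.149     ]]
tote back/top corners [[ 0.50467158 -0.15802539  0.054     ]
 [ 0.50172227 -0.29260522  0.054     ]] lipcorners [[ 0.7032269  -0.16845248  0.03      ]
 [ 0.70282945 -0.29222733  0.03      ]]
mat [[ 0.75270147 -0.17331074  0.004     ]
 [ 0.70613719 -0.36544738  0.004     ]
 [ 0.45798535 -0.30528135  0.004     ]
 [ 0.50535511 -0.11299258  0.004     ]]
bin lid [[0.70783863 0.3842173  0.13      ]
 [0.71263392 0.16274152 0.13      ]
 [0.50793583 0.15892436 0.13      ]
 [0.50689964 0.37780475 0.13      ]]
tab outer [[0.45806609 0.29250413 0.103     ]
 [0.45801237 0.24267    0.103     ]] hook top [[0.51834444 0.29410816 0.136     ]
 [0.51897182 0.24298914 0.136     ]
 [0.49814595 0.29365383 0.136     ]
 [0.49804751 0.24261417 0.136     ]]
o1 [ 0.59059005 -0.04913399  0.045     ]
o2 [ 0.44305482 -0.04400556  0.045     ]
o3 [ 0.39150124 -0.1816425   0.045     ]
blue [ 0.39082925 -0.31205481  0.045     ]
vase [[ 0.79642547 -0.00169797  0.16      ]] pan [[ 0.56035371 -0.52769736  0.085     ]]schema error: expected keys gripper, xyz, yaw
```

```bash
python3 -m inch '[{"gripper":85,"yaw":0,"xyz":[0,-45,0]},{"gripper":85,"yaw":0,"xyz":[0,-45,0]},{"gripper":85,"yaw":0,"xyz":[0,-45,0]},{"gripper":85,"yaw":0,"xyz":[0,-45,0]},{"gripper":85,"yaw":0,"xyz":[0,-45,0]},{"gripper":85,"yaw":0,"xyz":[0,-45,0]},{"gripper":85,"yaw":0,"xyz":[0,-45,0]},{"gripper":85,"yaw":0,"xyz":[0,-45,0]}]'
cat > st.py <<'E'
from h import *
s=state();M=Ro.from_rotvec(s["tool_rot"]).as_matrix()
print(round(s["clock"],2),"j",np.round(s["joints"],3),"p",np.round(s["position"],4),"F",np.round(s["wrist_force"],1),"w",round(s["width"]*1e3,1));print("x",np.round(M[:,0],3),"y",np.round(M[:,1],3),"z",np.round(M[:,2],3))
E
python3 st.py
```

```text
clock: 1.0
position: [0.1454, -0.2867, 0.2003]
tool_rot: [-3.022, -0.717, 0.013]
wrist_force: [0.5, 0.1, 0.9]
width: 0.0851
1.0 j [ 1.386 -0.244 -0.313  2.066 -0.077  1.346 -0.004] p [ 0.1454 -0.2867  0.2003] F [0.5 0.1 0.9] w 85.1
x [0.894 0.449 0.   ] y [ 0.449 -0.893 -0.036] z [-0.016  0.033 -0.999]
```

```bash
python3 -m inch '[{"gripper":85,"yaw":0,"xyz":[0,-45,0]},{"gripper":85,"yaw":0,"xyz":[0,-45,0]},{"gripper":85,"yaw":0,"xyz":[0,-45,0]}]'; 
python3 st.py;  python3 -m inch '[{"gripper":85,"yaw":0,"xyz":[0,-45,0]},{"gripper":85,"yaw":0,"xyz":[0,-45,0]}]'; 
python3 st.py
```

```text
clock: 1.3
position: [0.1299, -0.26, 0.1818]
tool_rot: [-2.973, -0.674, 0.027]
wrist_force: [-2.6, -1.5, 1.2]
width: 0.0851
1.3 j [ 1.257 -0.251 -0.201  2.121 -0.059  1.361 -0.045] p [ 0.1299 -0.26    0.1818] F [-2.6 -1.5  1.2] w 85.1
x [0.902 0.431 0.003] y [ 0.43  -0.898 -0.094] z [-0.038  0.086 -0.996]
clock: 1.5
position: [0.1242, -0.2399, 0.1706]
tool_rot: [-2.932, -0.667, 0.036]
wrist_force: [-1.4, -0.8, -0.7]
width: 0.0846
1.5 j [ 1.255 -0.252 -0.208  2.152 -0.068  1.373 -0.048] p [ 0.1242 -0.2399  0.1706] F [-1.4 -0.8 -0.7] w 84.6
x [0.902 0.432 0.006] y [ 0.429 -0.893 -0.136] z [-0.053  0.125 -0.991]
```

```bash
python3 -m inch '[{"gripper":85,"yaw":0,"xyz":[0,40,-20]},{"gripper":85,"yaw":0,"xyz":[0,45,-20]},{"gripper":85,"yaw":0,"xyz":[0,45,-20]},{"gripper":85,"yaw":0,"xyz":[0,45,-20]},{"gripper":85,"yaw":0,"xyz":[0,45,-20]},{"gripper":85,"yaw":0,"xyz":[0,45,-20]},{"gripper":85,"yaw":0,"xyz":[0,50,0]},{"gripper":85,"yaw":0,"xyz":[0,50,0]},{"gripper":85,"yaw":0,"xyz":[0,50,0]},{"gripper":85,"yaw":0,"xyz":[0,50,0]},{"gripper":85,"yaw":0,"xyz":[0,50,0]},{"gripper":85,"yaw":0,"xyz":[0,50,0]}]'; 
python3 st.py;  python3 -m inch '[{"gripper":85,"yaw":0,"xyz":[0,45,0]},{"gripper":85,"yaw":0,"xyz":[0,45,0]},{"gripper":85,"yaw":0,"xyz":[0,45,0]},{"gripper":85,"yaw":0,"xyz":[0,45,0]}]'; 
python3 st.py
```

```text
clock: 2.7
position: [0.3417, -0.7185, 0.2098]
tool_rot: [-2.937, -0.634, 0.021]
wrist_force: [-4.4, -4.9, 0.2]
width: 0.0849
2.7 j [ 1.084  1.062  0.09   0.276 -0.103  1.941 -0.043] p [ 0.3417 -0.7185  0.2098] F [-4.4 -4.9  0.2] w 84.9
x [0.911 0.411 0.015] y [ 0.41  -0.902 -0.137] z [-0.043  0.131 -0.99 ]
clock: 3.1
position: [0.357, -0.7118, 0.1769]
tool_rot: [-2.885, -0.748, 0.12]
wrist_force: [1.1, 0.6, 0.1]
width: 0.0849
3.1 j [ 1.137  1.145 -0.752  0.232  0.722  1.999 -0.081] p [ 0.357  -0.7118  0.1769] F [1.1 0.6 0.1] w 84.9
x [ 0.872  0.488 -0.038] y [ 0.475 -0.863 -0.173] z [-0.117  0.133 -0.984]
```

```bash
python3 -m inch '[{"gripper":85,"yaw":0,"xyz":[0,0,-45]},{"gripper":85,"yaw":0,"xyz":[0,0,-45]},{"gripper":85,"yaw":0,"xyz":[0,0,-45]},{"gripper":85,"yaw":0,"xyz":[0,0,-45]},{"gripper":85,"yaw":0,"xyz":[0,0,-45]},{"gripper":85,"yaw":0,"xyz":[0,0,-45]}]'; 
python3 st.py;  python3 -m inch '[{"gripper":85,"yaw":0,"xyz":[0,20,-45]},{"gripper":85,"yaw":0,"xyz":[0,20,-45]},{"gripper":85,"yaw":0,"xyz":[0,20,-45]},{"gripper":85,"yaw":0,"xyz":[0,20,-45]},{"gripper":85,"yaw":0,"xyz":[0,20,-45]},{"gripper":85,"yaw":0,"xyz":[0,20,-45]}]'; 
python3 st.py
```

```text
clock: 3.7
position: [0.3554, -0.69, 0.2698]
tool_rot: [-2.916, -0.779, 0.108]
wrist_force: [1.3, -0.7, -0.5]
width: 0.0854
3.7 j [ 1.012  1.042  0.248  0.186 -0.184  2.054  0.029] p [ 0.3554 -0.69    0.2698] F [ 1.3 -0.7 -0.5] w 85.4
x [ 0.865  0.5   -0.037] y [ 0.492 -0.86  -0.136] z [-0.1    0.099 -0.99 ]
clock: 4.3
position: [0.3582, -0.6706, 0.4167]
tool_rot: [2.967, 0.796, -0.053]
wrist_force: [0.7, -0.8, -0.3]
width: 0.0852
4.3 j [ 0.964  0.862  0.456  0.183 -0.344  2.054  0.039] p [ 0.3582 -0.6706  0.4167] F [ 0.7 -0.8 -0.3] w 85.2
x [ 0.865  0.498 -0.051] y [ 0.501 -0.864  0.058] z [-0.015 -0.075 -0.997]
```

```bash
python3 -m inch '[{"gripper":85,"yaw":-0.145,"xyz":[0,0,0]},{"gripper":50,"yaw":-0.145,"xyz":[0,0,0]},{"gripper":0,"yaw":-0.145,"xyz":[0,0,0]},{"gripper":0,"yaw":-0.145,"xyz":[0,0,0]},{"gripper":0,"yaw":-0.145,"xyz":[0,0,0]},{"gripper":0,"yaw":-0.145,"xyz":[0,0,0]},{"gripper":0,"yaw":-0.145,"xyz":[0,0,0]},{"gripper":0,"yaw":-0.04,"xyz":[0,0,0]}]'; 
python3 st.py; python3 -c "
import rig;print([n for n in dir(rig) if n[0]!='_']);print(getattr(rig,'tips_ahead',None))"
```

```text
clock: 5.1
position: [0.3582, -0.6693, 0.4208]
tool_rot: [2.137, 2.238, -0.102]
wrist_force: [0.3, -0.9, 0.0]
width: -0.0
5.1 j [ 0.963  0.856  0.453  0.183 -0.341  2.055  1.13 ] p [ 0.3582 -0.6693  0.4208] F [ 0.3 -0.9  0. ] w -0.0
x [-0.046  0.996 -0.079] y [ 0.999  0.045 -0.016] z [-0.013 -0.079 -0.997]
['PlanningError', 'get_image', 'sign_off', 'state', 'tips_ahead']
0.011
```

```bash
python3 -m inch '[{"gripper":0,"yaw":0,"xyz":[47,7,0]},{"gripper":0,"yaw":0,"xyz":[47,7,0]},{"gripper":0,"yaw":0,"xyz":[47,7,0]},{"gripper":0,"yaw":0,"xyz":[47,7,0]},{"gripper":0,"yaw":0,"xyz":[47,7,0]},{"gripper":0,"yaw":0,"xyz":[47,7,0]},{"gripper":0,"yaw":0,"xyz":[47,7,0]},{"gripper":0,"yaw":0,"xyz":[47,7,0]},{"gripper":0,"yaw":0,"xyz":[47,7,0]},{"gripper":0,"yaw":0,"xyz":[47,7,0]},{"gripper":0,"yaw":0,"xyz":[47,7,0]},{"gripper":0,"yaw":0,"xyz":[47,7,0]}]'; 
python3 -m inch '[{"gripper":0,"yaw":0,"xyz":[47,7,0]},{"gripper":0,"yaw":0,"xyz":[47,7,0]},{"gripper":0,"yaw":0,"xyz":[47,7,0]},{"gripper":0,"yaw":0,"xyz":[47,7,0]},{"gripper":0,"yaw":0,"xyz":[47,7,0]},{"gripper":0,"yaw":0,"xyz":[47,7,0]}]'; python3 st.py
```

```text
clock: 6.3
position: [0.4163, -0.1243, 0.368]
tool_rot: [2.147, 2.242, -0.111]
wrist_force: [1.3, -0.4, -0.5]
width: -0.0002
clock: 6.9
position: [0.4434, 0.1701, 0.3459]
tool_rot: [2.146, 2.241, -0.106]
wrist_force: [0.8, -0.8, -0.2]
width: 0.0002
6.9 j [-0.371  0.072 -0.116  1.469  0.065  1.655 -0.44 ] p [0.4434 0.1701 0.3459] F [ 0.8 -0.8 -0.2] w 0.2
x [-0.044  0.996 -0.074] y [ 0.999  0.042 -0.024] z [-0.02  -0.075 -0.997]
```

```bash
python3 -m inch '[{"gripper":0,"yaw":0,"xyz":[45,8,0]},{"gripper":0,"yaw":0,"xyz":[42,8,20]},{"gripper":0,"yaw":0,"xyz":[20,8,40]},{"gripper":0,"yaw":0,"xyz":[5,4,45]},{"gripper":0,"yaw":0,"xyz":[0,0,45]},{"gripper":0,"yaw":0,"xyz":[0,0,40]},{"gripper":0,"yaw":0,"xyz":[0,0,0]}]'; python3 st.py
python3 - <<'E'
from h import *
g=get_image("scene");cv2.imwrite("pics/l1.png",crop(np.ascontiguousarray(g["pixels"][:,:,::-1]),240,190,360,290,5))
s=state();print(proj(g,[s["position"]]), proj(g,[[.467,.268,.103]]))
E
```

```text
clock: 7.6
position: [0.459, 0.2837, 0.1392]
tool_rot: [2.133, 2.259, -0.103]
wrist_force: [-0.1, -0.2, -0.4]
width: 0.0
7.6 j [-0.486  0.304 -0.193  1.655  0.105  1.251 -0.65 ] p [0.459  0.2837 0.1392] F [-0.1 -0.2 -0.4] w 0.0
x [-0.058  0.996 -0.069] y [ 0.998  0.057 -0.025] z [-0.021 -0.071 -0.997]
[[328.09422882 222.81851771]] [[322.07274285 226.09049812]]
```

View pics/l1.png

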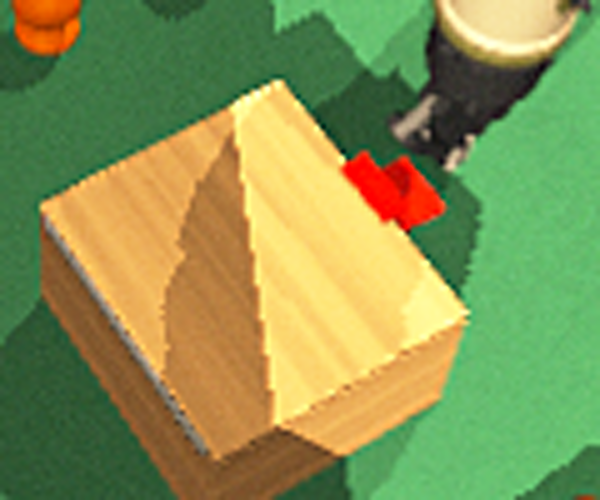

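The fingertip at crop (455,160) is just short of and beside the tab at crop (420,190). I'll shift 15 mm and press in small steps.

```bash
python3 -m inch '[{"gripper":0,"yaw":0,"xyz":[-15,4,0]},{"gripper":0,"yaw":0,"xyz":[-1,1,12]},{"gripper":0,"yaw":0,"xyz":[0,0,8]},{"gripper":0,"yaw":0,"xyz":[0,0,3]},{"gripper":0,"yaw":0,"xyz":[0,0,2]}]'; python3 -m inch '[{"gripper":0,"yaw":0,"xyz":[0,0,3]},{"gripper":0,"yaw":0,"xyz":[0,0,3]}]';python3 -m inch '[{"gripper":0,"yaw":0,"xyz":[0,0,2]},{"gripper":0,"yaw":0,"xyz":[0,0,2]}]'
```

```text
clock: 8.15
position: [0.4717, 0.2682, 0.126]
tool_rot: [2.133, 2.254, -0.075]
wrist_force: [-0.4, 1.0, 0.5]
width: 0.0005
clock: 8.35
position: [0.4719, 0.2685, 0.1203]
tool_rot: [2.132, 2.254, -0.073]
wrist_force: [0.1, 0.0, -0.1]
width: -0.0001
clock: 8.55
position: [0.4717, 0.2685, 0.1159]
tool_rot: [2.132, 2.255, -0.073]
wrist_force: [0.3, -0.6, 0.2]
width: -0.0001
```

```bash
python3 -m inch '[{"gripper":0,"yaw":0,"xyz":[0,-6,0]},{"gripper":0,"yaw":0,"xyz":[0,0,3]}]';python3 -m inch '[{"gripper":0,"yaw":0,"xyz":[0,0,2]},{"gripper":0,"yaw":0,"xyz":[0,0,2]}]';python3 -m inch '[{"gripper":0,"yaw":0,"xyz":[0,0,2]}]';python3 -m inch '[{"gripper":0,"yaw":0,"xyz":[0,0,2]}]'
```

```text
clock: 8.75
position: [0.4651, 0.2682, 0.1127]
tool_rot: [2.132, 2.255, -0.073]
wrist_force: [0.5, 0.4, 0.3]
width: -0.0002
clock: 8.95
position: [0.4648, 0.268, 0.1084]
tool_rot: [2.131, 2.255, -0.073]
wrist_force: [-0.3, 0.6, 0.3]
width: 0.0003
clock: 9.05
position: [0.4648, 0.2678, 0.1062]
tool_rot: [2.131, 2.255, -0.073]
wrist_force: [0.1, -0.4, 0.5]
width: -0.0
clock: 9.15
position: [0.4649, 0.2677, 0.1041]
tool_rot: [2.131, 2.255, -0.073]
wrist_force: [0.2, -0.9, 1.1]
width: 0.0
```

```bash
for i in 1; do python3 -m inch '[{"gripper":0,"yaw":0,"xyz":[0,0,2]}]';python3 -m inch '[{"gripper":0,"yaw":0,"xyz":[0,0,2]}]';python3 -m inch '[{"gripper":0,"yaw":0,"xyz":[0,0,2]}]'; done | grep -E "posi|force"
```

```text
position: [0.4649, 0.2675, 0.1018]
wrist_force: [0.5, 1.0, -0.4]
position: [0.4649, 0.2673, 0.0996]
wrist_force: [0.2, -0.6, -0.3]
position: [0.465, 0.2672, 0.0975]
wrist_force: [-0.4, 0.3, 0.5]
```

```bash
python3 -m inch '[{"gripper":0,"yaw":0,"xyz":[0,0,1.5]}]'|grep -E "posi|force"; python3 -m inch '[{"gripper":0,"yaw":0,"xyz":[0,0,1]}]'|grep -E "posi|force"
python3 - <<'E'
from h import *
g=get_image("top");cv2.imwrite("pics/l2.png",g["pixels"][:,:,::-1]); a=g["pixels"].astype(int)
print(a[165:205:10,165:215:12].tolist())
E
```

```text
position: [0.4649, 0.2671, 0.0957]
wrist_force: [-0.5, -0.2, 0.0]
position: [0.4649, 0.267, 0.0945]
wrist_force: [0.1, -0.4, -0.1]
[[[177, 132, 89], [176, 132, 89], [216, 161, 108], [215, 161, 108], [215, 161, 108]], [[178, 134, 89], [170, 127, 86], [170, 126, 86], [210, 156, 103], [208, 154, 103]], [[240, 197, 129], [241, 197, 130], [166, 123, 83], [161, 121, 83], [192, 143, 96]], [[240, 196, 129], [238, 192, 125], [236, 187, 123], [238, 190, 126], [204, 153, 103]]]
```

Run:
```python
from h import *
g=get_image("scene");im=np.ascontiguousarray(g["pixels"][:,:,::-1]);cv2.imwrite("pics/l3.png",np.hstack([crop(im,290,190,350,250,7),crop(cv2.imread("pics/l2.png"),160,190,215,250,6)[:420][:, :330] if 0 else cv2.resize(crop(cv2.imread("pics/l2.png"),160,190,215,245,6),(380,420))]))
```

```text
(no output)
```

View pics/l3.png

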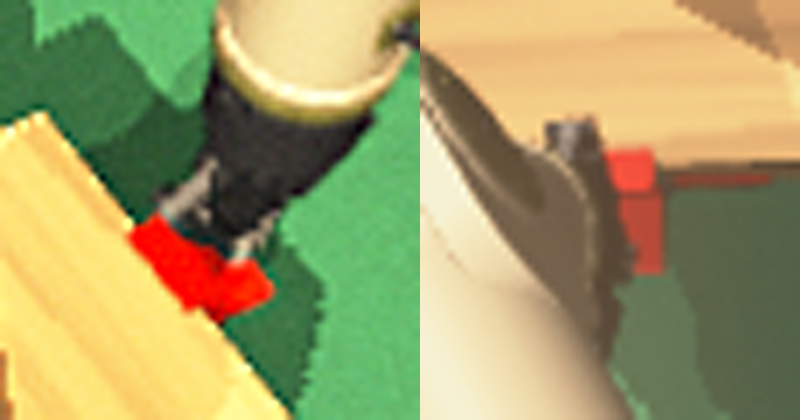

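Run:
```python
from h import *
s=state();M=Ro.from_rotvec(s["tool_rot"]).as_matrix();p=np.array(s["position"]);print(p)
for n in("top","scene"):
    g=get_image(n)
    for k,o in(("tip",[0,0,.011]),("tip+y",[0,.0145,.011]),("tip-y",[0,-.0145,.011]),("up60",[0,0,-.05]),("up150",[0,0,-.15])):print(n,k,proj(g,[p+M@o]).round(1))
    print(n,"tab out corners",proj(g,[[.458,.243,.103],[.458,.2925,.103],[.46,.267,.103]]).round(1).tolist())
g=get_image("wrist");cv2.imwrite("pics/w1.png",g["pixels"][:,:,::-1]);print(g["intrinsics"],np.round(g["T_tool_cam"],3))
```

```text
[0.46484886 0.26693731 0.09453154]
top tip [[190.1 224.4]]
top tip+y [[189.9 220.6]]
top tip-y [[190.2 228.1]]
top up60 [[185.9 223.8]]
top up150 [[178.1 222.7]]
top tab out corners [[195.1, 226.0], [182.2, 226.0], [188.9, 225.5]]
scene tip [[321.5 228.4]]
scene tip+y [[318.3 230.3]]
scene tip-y [[324.7 226.5]]
scene up60 [[324.6 219.9]]
scene up150 [[330.  204.6]]
scene tab out corners [[320.1, 219.9], [328.2, 230.2], [323.5, 225.1]]
[[338.3471898    0.         257.15574945]
 [  0.         338.3471898  191.10774218]
 [  0.           0.           1.        ]] [[-0.    -0.95  -0.311  0.081]
 [ 1.    -0.    -0.    -0.   ]
 [ 0.    -0.311  0.95  -0.159]
 [ 0.     0.     0.     1.   ]]
```

View pics/w1.png

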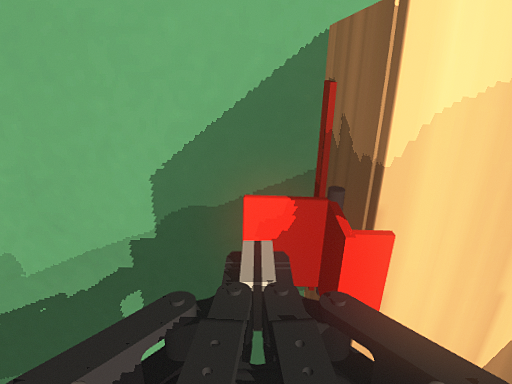

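Run:
```python
from h import *
s=state();M=Ro.from_rotvec(s["tool_rot"]).as_matrix();p=np.array(s["position"])
g=get_image("wrist");T=np.array(g["T_tool_cam"])
TW=np.eye(4);TW[:3,:3]=M;TW[:3,3]=p
C=np.linalg.inv(TW@T);g=dict(g,R=C[:3,:3],t=C[:3,3])
for k in (-.02,-.01,0,.011):print(k,proj(g,[p+M@[0.011,0,k],p+M@[.011,0.0145,k]]).round(1).tolist())
for z in(.103,.095,.085):print("tab corner px244,196 ->",plane(g,[[244,196],[244,238],[395,232]],z).round(4).tolist())
```

```text
-0.02 [[257.5, 241.2], [289.3, 241.2]]
-0.01 [[257.5, 231.9], [287.5, 231.8]]
0 [[257.5, 223.5], [285.8, 223.5]]
0.011 [[257.5, 215.4], [284.2, 215.4]]
tab corner px244,196 -> [[0.4571, 0.2965, 0.103], [0.458, 0.2742, 0.103], [0.532, 0.2817, 0.103]]
tab corner px244,196 -> [[0.4569, 0.2932, 0.095], [0.4579, 0.2697, 0.095], [0.5359, 0.2776, 0.095]]
tab corner px244,196 -> [[0.4566, 0.2891, 0.085], [0.4576, 0.264, 0.085], [0.5408, 0.2724, 0.085]]
```

```bash
(python3 -m inch '[{"gripper":0,"yaw":0,"xyz":[0,0,1.5]}]';python3 -m inch '[{"gripper":0,"yaw":0,"xyz":[0,0,1.5]}]';python3 -m inch '[{"gripper":0,"yaw":0,"xyz":[0,0,1.5]}]') | grep -E "posi|force"
python3 - <<'E'
from h import *
g=get_image("top");im=g["pixels"];cv2.imwrite("pics/t4.png",im[:,:,::-1])
a=cv2.imread("pics/l2.png").astype(int)[150:230,150:222];b=im[150:230,150:222,::-1].astype(int);print(abs(a-b).mean())
E
```

```text
position: [0.4652, 0.2671, 0.0936]
wrist_force: [0.8, -0.0, 0.2]
position: [0.4652, 0.2671, 0.092]
wrist_force: [0.5, 0.4, 0.0]
position: [0.4652, 0.267, 0.0904]
wrist_force: [0.4, -0.2, -0.3]
1.6548611111111111
```

Run:
```python
from h import *
g=get_image("wrist");im=np.ascontiguousarray(g["pixels"][:,:,::-1]);cv2.imwrite("pics/w2.png",np.hstack([crop(cv2.imread("pics/w1.png"),200,170,400,320,2),crop(im,200,170,400,320,2)]))
```

```text
(no output)
```

View pics/w2.png

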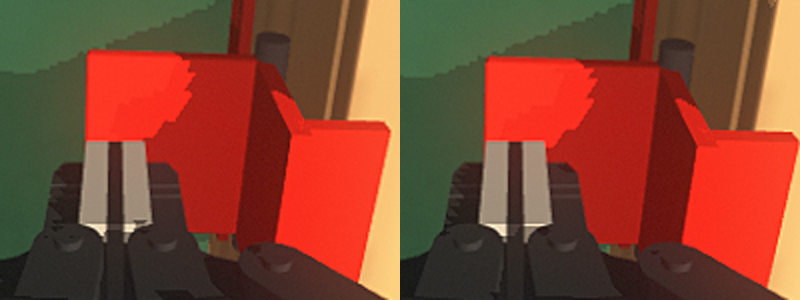

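```bash
(python3 -m inch '[{"gripper":0,"yaw":0,"xyz":[0,0,2]}]';python3 -m inch '[{"gripper":0,"yaw":0,"xyz":[0,0,2]}]';python3 -m inch '[{"gripper":0,"yaw":0,"xyz":[0,0,2]}]';python3 -m inch '[{"gripper":0,"yaw":0,"xyz":[0,0,1.5]}]') | grep -E "posi|force"
```

```text
position: [0.4651, 0.2668, 0.0883]
wrist_force: [-1.1, -0.2, -0.5]
position: [0.4652, 0.2667, 0.0862]
wrist_force: [-0.2, 0.3, 2.3]
position: [0.4651, 0.2667, 0.0842]
wrist_force: [-1.9, -0.1, 2.9]
position: [0.4651, 0.2667, 0.0827]
wrist_force: [-1.0, 0.0, 3.0]
```

```bash
(python3 -m inch '[{"gripper":0,"yaw":0,"xyz":[0,0,1.5]}]';python3 -m inch '[{"gripper":0,"yaw":0,"xyz":[0,0,1.5]}]';python3 -m inch '[{"gripper":0,"yaw":0,"xyz":[0,0,1.5]}]') | grep -E "posi|force"
cat > lid.py <<'E'
from h import *
g=get_image("top");a=cv2.imread("pics/l2.png").astype(int)[155:200,190:218];b=g["pixels"][155:200,190:218,::-1].astype(int);print("liddiff",abs(a-b).mean())
E
python3 lid.py
```

```text
position: [0.4652, 0.2667, 0.0813]
wrist_force: [-0.9, -0.5, 2.8]
position: [0.4654, 0.2667, 0.0799]
wrist_force: [-0.7, -0.1, 3.4]
position: [0.4656, 0.2668, 0.0785]
wrist_force: [-1.6, 0.1, 7.5]
liddiff 7.980952380952381
```

```bash
python3 -m inch '[{"gripper":0,"yaw":0,"xyz":[0,0,0]},{"gripper":0,"yaw":0,"xyz":[0,0,0]}]' | grep -E "clock|posi|force"; python3 lid.py
```

```text
clock: 11.3
position: [0.4649, 0.2668, 0.0788]
wrist_force: [-2.0, -1.1, 5.5]
liddiff 10.213227513227514
```

```bash
python3 -m inch '[{"gripper":0,"yaw":0,"xyz":[0,0,0]},{"gripper":0,"yaw":0,"xyz":[0,0,-10]},{"gripper":0,"yaw":0,"xyz":[0,-20,-30]},{"gripper":0,"yaw":0,"xyz":[0,-10,-45]},{"gripper":0,"yaw":0,"xyz":[0,0,-45]},{"gripper":20,"yaw":0,"xyz":[0,0,-45]},{"gripper":50,"yaw":0,"xyz":[-30,0,-40]},{"gripper":50,"yaw":0,"xyz":[-30,0,0]}]' | grep -E "clock|posi|force"; python3 lid.py; python3 -c "
from h import *
g=get_image('scene');cv2.imwrite('pics/s5.png',g['pixels'][:,:,::-1])"
```

```text
clock: 12.15
position: [0.4352, 0.2208, 0.3044]
wrist_force: [-0.1, -0.9, 1.0]
liddiff 27.106613756613758
```

View pics/s5.png

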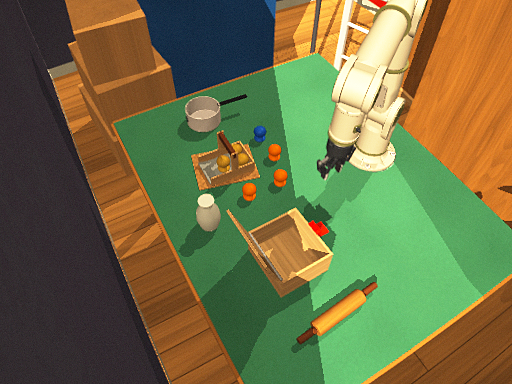

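The lid stands open and the bin is empty. The tote is untouched, so I'm moving above its handle.

```bash
python3 -m inch '[{"gripper":60,"yaw":0.08,"xyz":[-20,0,0]},{"gripper":60,"yaw":0,"xyz":[-45,16,0]},{"gripper":60,"yaw":0,"xyz":[-45,16,0]},{"gripper":60,"yaw":0,"xyz":[-45,16,0]},{"gripper":60,"yaw":0,"xyz":[-45,16,0]},{"gripper":60,"yaw":0,"xyz":[-45,16,0]},{"gripper":60,"yaw":0,"xyz":[-45,16,0]},{"gripper":60,"yaw":0,"xyz":[-45,16,20]},{"gripper":60,"yaw":0,"xyz":[-45,16,30]},{"gripper":60,"yaw":0,"xyz":[-40,10,40]},{"gripper":60,"yaw":0,"xyz":[0,0,0]}]' >/dev/null
cat > wr.py <<'E'
from h import *
import sys
s=state();M=Ro.from_rotvec(s["tool_rot"]).as_matrix();p=np.array(s["position"])
w=get_image("wrist");TW=np.eye(4);TW[:3,:3]=M;TW[:3,3]=p
C=np.linalg.inv(TW@np.array(w["T_tool_cam"]));w=dict(w,R=C[:3,:3],t=C[:3,3])
cv2.imwrite(sys.argv[1],w["pixels"][:,:,::-1])
E
python3 st.py
python3 - <<'E'
import sys;sys.argv=["","pics/w3.png"];exec(open("wr.py").read())
print(proj(w,[[.5815,-.164,.149],[.5995,-.164,.149],[.5815,-.29,.149],[.5995,-.29,.149]]).round())
E
```

```text
13.35 j [0.095 0.313 0.212 1.417 0.002 1.415 0.28 ] p [ 0.5622 -0.2064  0.2412] F [-0.8  0.2 -0.6] w 60.4
x [ 0.015  0.998 -0.065] y [ 1.    -0.017 -0.016] z [-0.017 -0.065 -0.998]
[[285. 127.]
 [310. 127.]
 [283. 272.]
 [304. 272.]]
```

View pics/w3.png

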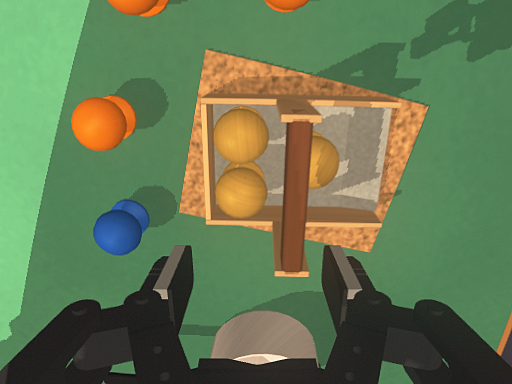

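The view shows the bar running from (298,122) to (292,270), matching the prediction within a few pixels. The knobs are clear below it, so I'm going down.

```bash
python3 -m inch '[{"gripper":60,"yaw":0,"xyz":[-11,30,0]},{"gripper":60,"yaw":0,"xyz":[0,2,25]},{"gripper":60,"yaw":0,"xyz":[0,0,30]},{"gripper":60,"yaw":0,"xyz":[0,0,0]}]' >/dev/null; python3 st.py
```

```text
13.8 j [ 0.108  0.412  0.205  1.401 -0.021  1.331  0.293] p [ 0.5974 -0.2127  0.1887] F [-0.8  0.1 -0.4] w 60.0
x [ 0.008  0.998 -0.06 ] y [ 1.    -0.008 -0.012] z [-0.012 -0.06  -0.998]
```

```bash
python3 -m inch '[{"gripper":60,"yaw":0.013,"xyz":[-9,-6,15]},{"gripper":60,"yaw":0,"xyz":[0,0,25]},{"gripper":60,"yaw":0,"xyz":[0,0,25]},{"gripper":60,"yaw":0,"xyz":[0,0,15]},{"gripper":60,"yaw":0,"xyz":[0,0,5]},{"gripper":60,"yaw":0,"xyz":[0,0,0]}]'|grep -E "posi|force"
python3 - <<'E'
import sys;sys.argv=["","pics/w4.png"];exec(open("wr.py").read())
E
```

```text
position: [0.5968, -0.2194, 0.1129]
wrist_force: [-0.5, 0.1, -0.3]
```

View pics/w4.png

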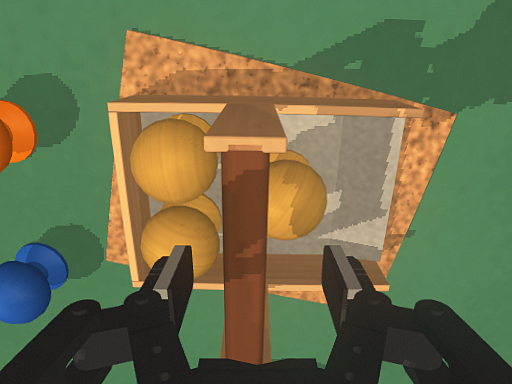

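The bar, at columns 222–268, sits about 5 mm left of the jaw centre (257). I'll correct that, go down 13 mm and close.

```bash
python3 -m inch '[{"gripper":60,"yaw":0,"xyz":[-6,-5,6]},{"gripper":60,"yaw":0,"xyz":[0,0,8]},{"gripper":60,"yaw":0,"xyz":[0,0,0]},{"gripper":10,"yaw":0,"xyz":[0,0,0]},{"gripper":10,"yaw":0,"xyz":[0,0,0]},{"gripper":10,"yaw":0,"xyz":[0,0,0]},{"gripper":10,"yaw":0,"xyz":[0,0,0]},{"gripper":10,"yaw":0,"xyz":[0,0,0]}]' 70; python3 st.py
```

```text
clock: 15.25
position: [0.5935, -0.2275, 0.1029]
tool_rot: [2.201, 2.174, -0.059]
wrist_force: [1.0, -0.5, -0.5]
width: 0.0171
15.25 j [ 0.135  0.461  0.201  1.528 -0.037  1.137  0.317] p [ 0.5935 -0.2275  0.1029] F [ 1.  -0.5 -0.5] w 17.1
x [ 0.013  0.998 -0.06 ] y [ 1.    -0.012  0.007] z [ 0.006 -0.06  -0.998]
```

```bash
python3 -m inch '[{"gripper":10,"yaw":0,"xyz":[0,0,-8]},{"gripper":10,"yaw":0,"xyz":[0,0,-12]},{"gripper":10,"yaw":0,"xyz":[0,0,-20]},{"gripper":10,"yaw":0,"xyz":[0,0,-25]},{"gripper":10,"yaw":0,"xyz":[0,0,-25]},{"gripper":10,"yaw":0,"xyz":[0,0,-25]},{"gripper":10,"yaw":0,"xyz":[0,0,-25]},{"gripper":10,"yaw":0,"xyz":[0,0,-25]},{"gripper":10,"yaw":0,"xyz":[0,0,-25]}]'; python3 st.py
```

```text
clock: 16.15
position: [0.5875, -0.2127, 0.2949]
tool_rot: [2.212, 2.187, -0.072]
wrist_force: [0.7, 0.4, -5.8]
width: 0.0166
16.15 j [ 0.113  0.361  0.216  1.237 -0.021  1.546  0.304] p [ 0.5875 -0.2127  0.2949] F [ 0.7  0.4 -5.8] w 16.6
x [ 0.011  0.998 -0.054] y [ 1.    -0.012 -0.011] z [-0.012 -0.054 -0.998]
```

Held (about 6 N). I'm carrying it to the right side (azimuth about -85°), where pushing up at full reach pitches the tool outward.

```bash
python3 -m inch '[{"gripper":10,"yaw":0,"xyz":[-15,-15,-10]},{"gripper":10,"yaw":0,"xyz":[-28,-28,-10]},{"gripper":10,"yaw":0,"xyz":[-35,-35,0]},{"gripper":10,"yaw":0,"xyz":[-35,-35,0]},{"gripper":10,"yaw":0,"xyz":[-35,-35,0]},{"gripper":10,"yaw":0,"xyz":[-35,-35,0]},{"gripper":10,"yaw":0,"xyz":[-35,-35,0]},{"gripper":10,"yaw":0,"xyz":[-35,-35,0]},{"gripper":10,"yaw":0,"xyz":[-35,-35,0]},{"gripper":10,"yaw":0,"xyz":[-35,-35,0]},{"gripper":10,"yaw":0,"xyz":[-35,-35,0]},{"gripper":10,"yaw":0,"xyz":[-35,-35,0]}]'>/dev/null; python3 st.py;python3 -m inch '[{"gripper":10,"yaw":0.1,"xyz":[-35,-35,0]},{"gripper":10,"yaw":0.14,"xyz":[-35,-35,0]},{"gripper":10,"yaw":0.14,"xyz":[-35,-30,0]},{"gripper":10,"yaw":0.14,"xyz":[-20,-10,0]},{"gripper":10,"yaw":0.14,"xyz":[0,0,0]},{"gripper":10,"yaw":0.14,"xyz":[0,0,0]},{"gripper":10,"yaw":0.14,"xyz":[0,0,0]},{"gripper":10,"yaw":0.14,"xyz":[0,0,0]},{"gripper":10,"yaw":0.14,"xyz":[0,0,0]},{"gripper":10,"yaw":0.14,"xyz":[0,0,0]},{"gripper":10,"yaw":0.14,"xyz":[0,0,0]},{"gripper":10,"yaw":0.1,"xyz":[0,0,0]}]'>/dev/null; python3 st.py
```

```text
17.35 j [ 0.839  0.354  0.529  1.175 -0.163  1.61   1.333] p [ 0.1903 -0.5964  0.3456] F [ 0.9 -2.  -5.8] w 16.8
x [-0.007  0.999 -0.048] y [ 1.     0.007 -0.002] z [-0.002 -0.048 -0.999]
18.55 j [ 1.07   0.641  0.851  0.865 -0.476  1.758  0.03 ] p [ 0.0435 -0.7039  0.3488] F [ 0.5 -0.3 -6. ] w 17.1
x [ 0.995 -0.096 -0.004] y [-0.096 -0.995  0.034] z [-0.007 -0.034 -0.999]
```

```bash
python3 -m inch '[{"gripper":10,"yaw":0,"xyz":[0,20,-20]},{"gripper":10,"yaw":0,"xyz":[0,20,-35]},{"gripper":10,"yaw":0,"xyz":[0,20,-45]},{"gripper":10,"yaw":0,"xyz":[0,20,-45]},{"gripper":10,"yaw":0,"xyz":[0,20,-45]},{"gripper":10,"yaw":0,"xyz":[0,20,-45]},{"gripper":10,"yaw":0,"xyz":[0,20,-45]},{"gripper":10,"yaw":0,"xyz":[0,20,-45]}]'>/dev/null; python3 st.py;python3 -m inch '[{"gripper":10,"yaw":0,"xyz":[0,20,-45]},{"gripper":10,"yaw":0,"xyz":[0,20,-45]},{"gripper":10,"yaw":0,"xyz":[0,20,-45]},{"gripper":10,"yaw":0,"xyz":[0,20,-45]},{"gripper":10,"yaw":0,"xyz":[0,20,-45]},{"gripper":10,"yaw":0,"xyz":[0,20,-45]}]'>/dev/null; python3 st.py
```

```text
19.35 j [ 1.412  0.761  0.401  0.183 -0.315  2.055 -0.128] p [ 0.0403 -0.739   0.489 ] F [ 0.4 -0.8 -6.6] w 17.3
x [ 0.997 -0.071 -0.002] y [-0.07  -0.985  0.155] z [-0.013 -0.154 -0.988]
19.95 j [ 1.393  0.559  0.457  0.182 -0.316  2.055 -0.108] p [ 0.022  -0.6768  0.6344] F [-0.4 -0.4 -6.3] w 16.9
x [ 0.997 -0.077  0.009] y [-0.075 -0.933  0.353] z [-0.019 -0.353 -0.936]
```

```bash
python3 -m inch '[{"gripper":10,"yaw":0,"xyz":[0,28,-41]},{"gripper":10,"yaw":0,"xyz":[0,28,-41]},{"gripper":10,"yaw":0,"xyz":[0,28,-41]},{"gripper":10,"yaw":0,"xyz":[0,28,-41]},{"gripper":10,"yaw":0,"xyz":[0,28,-41]},{"gripper":10,"yaw":0,"xyz":[0,28,-41]},{"gripper":10,"yaw":0,"xyz":[0,28,-41]},{"gripper":10,"yaw":0,"xyz":[0,28,-41]},{"gripper":10,"yaw":0,"xyz":[0,28,-41]},{"gripper":10,"yaw":0,"xyz":[0,28,-41]}]'>/dev/null; python3 st.py
```

```text
20.95 j [ 1.213  0.329  1.366  0.182 -0.972  2.055 -0.011] p [-0.0037 -0.5504  0.8195] F [ 0.   0.7 -5.8] w 16.8
x [ 0.997 -0.077  0.023] y [-0.075 -0.773  0.629] z [-0.03  -0.629 -0.777]
```

```bash
python3 -m inch '[{"gripper":10,"yaw":0,"xyz":[0,35,-35]},{"gripper":10,"yaw":0,"xyz":[0,35,-35]},{"gripper":10,"yaw":0,"xyz":[0,35,-35]},{"gripper":10,"yaw":0,"xyz":[0,35,-35]},{"gripper":10,"yaw":0,"xyz":[0,35,-35]},{"gripper":10,"yaw":0,"xyz":[0,35,-35]}]'>/dev/null; python3 st.py
```

```text
21.55 j [ 1.042  0.182  1.555  0.182 -0.962  2.056  0.014] p [-0.0238 -0.4607  0.8952] F [ 0.4 -0.4 -5.5] w 17.0
x [ 0.996 -0.077  0.034] y [-0.077 -0.67   0.738] z [-0.034 -0.738 -0.673]
```

```bash
python3 -m inch '[{"gripper":10,"yaw":0,"xyz":[0,38,-32]},{"gripper":10,"yaw":0,"xyz":[0,38,-32]},{"gripper":10,"yaw":0,"xyz":[0,38,-32]},{"gripper":10,"yaw":0,"xyz":[0,0,0]}]'>/dev/null; python3 st.py
```

```text
21.95 j [ 0.845  0.09   1.548  0.182 -0.743  2.055  0.014] p [-0.0435 -0.4121  0.922 ] F [-0.1  1.1 -6. ] w 16.7
x [ 0.995 -0.084  0.046] y [-0.088 -0.625  0.776] z [-0.037 -0.776 -0.629]
```

```bash
cat > go.py <<'E'
from h import *
import sys
s=state();M=Ro.from_rotvec(s["tool_rot"]).as_matrix();d=np.array(eval(sys.argv[1]))-np.array(s["position"]);t=M.T@d*1e3
print("tool shift",t.round(0),"norm",np.linalg.norm(t).round(0))
E
python3 -m inch '[{"gripper":10,"yaw":0,"xyz":[20,-14,4]},{"gripper":10,"yaw":0,"xyz":[37,-26,7]},{"gripper":10,"yaw":0,"xyz":[37,-26,7]},{"gripper":10,"yaw":0,"xyz":[37,-26,7]},{"gripper":10,"yaw":0,"xyz":[37,-26,7]},{"gripper":10,"yaw":0,"xyz":[37,-26,7]},{"gripper":10,"yaw":0,"xyz":[37,-26,7]},{"gripper":10,"yaw":0,"xyz":[37,-26,7]},{"gripper":10,"yaw":0,"xyz":[37,-26,7]},{"gripper":10,"yaw":0,"xyz":[37,-26,7]},{"gripper":10,"yaw":0,"xyz":[37,-26,7]},{"gripper":10,"yaw":0,"xyz":[37,-26,7]}]'>/dev/null; python3 st.py; python3 go.py "(.5,-.3,.6)"
```

```text
23.15 j [-1.1    0.01   1.556  0.56   0.826  2.039 -0.669] p [ 0.2159 -0.3896  0.8365] F [ 0.  -0.9 -7.3] w 17.0
x [ 0.991 -0.122  0.058] y [-0.127 -0.688  0.715] z [-0.048 -0.715 -0.697]
tool shift [ 257. -267.   87.] norm 380.0
```

```bash
python3 -m inch '[{"gripper":10,"yaw":0,"xyz":[31,-33,11]},{"gripper":10,"yaw":0,"xyz":[31,-33,11]},{"gripper":10,"yaw":0,"xyz":[31,-33,11]},{"gripper":10,"yaw":0,"xyz":[31,-33,11]},{"gripper":10,"yaw":0,"xyz":[31,-33,11]},{"gripper":10,"yaw":0,"xyz":[31,-33,11]},{"gripper":10,"yaw":0,"xyz":[31,-33,11]},{"gripper":10,"yaw":0,"xyz":[31,-33,11]}]'>/dev/null; python3 st.py; python3 go.py "(.52,-.05,.55)"
```

```text
23.95 j [-0.797  0.356  1.264  1.032  0.386  1.701 -1.2  ] p [ 0.5078 -0.2972  0.5951] F [ 0.1  1.5 -3.8] w 17.1
x [ 0.992 -0.115  0.052] y [-0.118 -0.708  0.697] z [-0.043 -0.697 -0.716]
tool shift [ -19. -208. -141.] norm 252.0
```

```bash
python3 -m inch '[{"gripper":10,"yaw":0,"xyz":[-2,-20,-15]},{"gripper":10,"yaw":0,"xyz":[-2,-28,-19]},{"gripper":10,"yaw":0,"xyz":[-2,-32,-22]},{"gripper":10,"yaw":0,"xyz":[-2,-32,-22]},{"gripper":10,"yaw":0,"xyz":[-2,-32,-22]},{"gripper":10,"yaw":0,"xyz":[-2,-32,-22]},{"gripper":10,"yaw":0,"xyz":[-2,-20,-12]},{"gripper":10,"yaw":0,"xyz":[0,0,0]},{"gripper":10,"yaw":0,"xyz":[0,0,0]}]'>/dev/null; python3 st.py; python3 go.py "(.52,.15,.5)"
```

```text
24.85 j [-1.107  0.493  1.234  1.024  0.331  1.918 -1.49 ] p [ 0.5256 -0.0514  0.5406] F [ 0.1 -0.4 -6.3] w 16.9
x [ 0.994 -0.109  0.03 ] y [-0.099 -0.709  0.698] z [-0.054 -0.697 -0.715]
tool shift [ -29. -171. -111.] norm 206.0
```

```bash
python3 -m inch '[{"gripper":10,"yaw":-0.08,"xyz":[0,0,0]},{"gripper":10,"yaw":-0.13,"xyz":[0,0,0]},{"gripper":10,"yaw":-0.13,"xyz":[0,0,0]},{"gripper":10,"yaw":-0.13,"xyz":[0,0,0]},{"gripper":10,"yaw":-0.13,"xyz":[0,0,0]},{"gripper":10,"yaw":-0.13,"xyz":[0,0,0]},{"gripper":10,"yaw":-0.13,"xyz":[0,0,0]},{"gripper":10,"yaw":-0.13,"xyz":[0,0,0]},{"gripper":10,"yaw":-0.13,"xyz":[0,0,0]},{"gripper":10,"yaw":-0.13,"xyz":[0,0,0]}]'>/dev/null; python3 st.py; python3 go.py "(.545,.23,.36)"
```

```text
25.85 j [-0.991  0.389  0.972  1.026  0.484  1.957 -0.286] p [ 0.5216 -0.0699  0.5454] F [-1.1 -0.1 -6.2] w 17.1
x [ 0.382  0.647 -0.661] y [ 0.922 -0.315  0.224] z [-0.064 -0.695 -0.717]
tool shift [ 325. -114.  -77.] norm 353.0
```

```bash
python3 -m inch '[{"gripper":10,"yaw":0,"xyz":[20,-7,-5]},{"gripper":10,"yaw":0,"xyz":[36,-13,-8]},{"gripper":10,"yaw":0,"xyz":[38,-13,-9]},{"gripper":10,"yaw":0,"xyz":[38,-13,-9]},{"gripper":10,"yaw":0,"xyz":[38,-13,-9]},{"gripper":10,"yaw":0,"xyz":[38,-13,-9]},{"gripper":10,"yaw":0,"xyz":[38,-13,-9]},{"gripper":10,"yaw":0,"xyz":[38,-13,-9]},{"gripper":10,"yaw":0,"xyz":[38,-13,-9]},{"gripper":10,"yaw":0,"xyz":[0,0,0]}]'>/dev/null; python3 st.py; python3 go.py "(.545,.235,.34)"
```

```text
26.85 j [-1.096  0.812  0.89   0.84   0.112  2.044 -0.704] p [0.5546 0.2254 0.3567] F [ 1.6  2.6 -9. ] w 16.9
x [ 0.411  0.64  -0.649] y [ 0.909 -0.338  0.242] z [-0.065 -0.69  -0.721]
tool shift [ 13. -16.   6.] norm 22.0
```

```bash
python3 -m inch '[{"gripper":10,"yaw":-0.13,"xyz":[0,0,3]},{"gripper":10,"yaw":-0.14,"xyz":[0,0,4]},{"gripper":10,"yaw":-0.14,"xyz":[0,0,4]},{"gripper":10,"yaw":-0.14,"xyz":[0,0,4]},{"gripper":10,"yaw":-0.14,"xyz":[0,0,4]},{"gripper":10,"yaw":-0.14,"xyz":[0,0,4]}]'>/dev/null; python3 st.py; python3 go.py "(.59,.25,.28)"
```

```text
27.45 j [-1.048  0.743  0.699  0.931  0.238  1.989  0.053] p [0.5567 0.2087 0.3361] F [ 0.2  1.  -6.2] w 17.0
x [-0.409  0.671 -0.618] y [ 0.911  0.256 -0.324] z [-0.059 -0.696 -0.716]
tool shift [49. 59.  9.] norm 77.0
```

```bash
python3 -m inch '[{"gripper":10,"yaw":0,"xyz":[25,25,5]},{"gripper":10,"yaw":0,"xyz":[25,20,4]},{"gripper":10,"yaw":-0.14,"xyz":[5,5,0]},{"gripper":10,"yaw":-0.14,"xyz":[0,0,0]},{"gripper":10,"yaw":-0.14,"xyz":[0,0,0]},{"gripper":10,"yaw":-0.14,"xyz":[0,0,0]},{"gripper":10,"yaw":-0.14,"xyz":[0,0,0]},{"gripper":10,"yaw":-0.14,"xyz":[0,0,0]}]'>/dev/null; python3 st.py; python3 go.py "(.60,.25,.28)"
```

```text
28.25 j [-0.944  0.845  0.496  0.824  0.286  1.992  0.798] p [0.5856 0.2474 0.2767] F [ 0.4 -0.4 -2.3] w 17.1
x [-0.955  0.246 -0.169] y [ 0.293  0.672 -0.681] z [-0.054 -0.699 -0.713]
tool shift [-14.   4.  -5.] norm 15.0
```

```bash
python3 -m inch '[{"gripper":10,"yaw":0,"xyz":[0,0,0]},{"gripper":10,"yaw":0,"xyz":[0,0,0]},{"gripper":10,"yaw":-0.1,"xyz":[0,0,0]},{"gripper":10,"yaw":0,"xyz":[0,0,0]},{"gripper":10,"yaw":0,"xyz":[0,0,0]}]' | grep force;  python3 - <<'E'
import sys;sys.argv=["","pics/w5.png"];exec(open("wr.py").read())
print(s["wrist_force"],s["clock"])
g=get_image("top");a=crop(np.ascontiguousarray(g["pixels"][:,:,::-1]),140,140,260,260,4)
g=get_image("scene");b=crop(np.ascontiguousarray(g["pixels"][:,:,::-1]),220,170,340,290,4)
c=cv2.resize(cv2.imread("pics/w5.png"),(320,240))
o=np.zeros((590,800,3),np.uint8);o[:350,:350]=cv2.resize(a,(350,350));o[:400,390:790]=cv2.resize(b,(400,400));o[350:590,:320]=c;cv2.imwrite("pics/p1.png",o)
E
```

```text
wrist_force: [-0.9, -0.6, -3.1]
[-0.88860045 -0.55129052 -3.07387909] 28.75
```

View pics/p1.png

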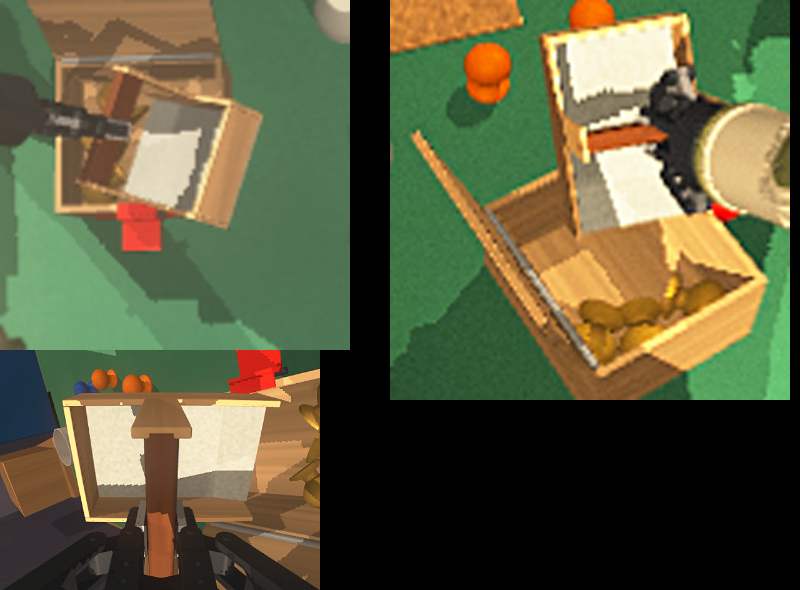

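All three knobs lie in the bin, the tote is empty (force dropped to 3 N) and the lid is open. I'm lifting out and going to the left side to level the tool again.

```bash
python3 st.py; python3 go.py "(.56,.23,.52)"
```

```text
28.9 j [-0.936  0.841  0.482  0.823  0.298  1.991  0.879] p [0.5876 0.2452 0.2781] F [-0.3 -0.8 -2.4] w 16.7
x [-0.976  0.188 -0.114] y [ 0.214  0.689 -0.692] z [-0.051 -0.7   -0.712]
tool shift [  -4. -184. -160.] norm 244.0
```

```bash
python3 -m inch '[{"gripper":10,"yaw":0,"xyz":[0,-20,-18]},{"gripper":10,"yaw":0,"xyz":[0,-30,-26]},{"gripper":10,"yaw":0,"xyz":[0,-33,-29]},{"gripper":10,"yaw":0,"xyz":[0,-33,-29]},{"gripper":10,"yaw":0,"xyz":[0,-33,-29]},{"gripper":10,"yaw":0,"xyz":[0,-33,-29]},{"gripper":10,"yaw":0,"xyz":[0,0,0]}]'>/dev/null;python3 st.py; python3 go.py "(.2,.5,.5)"
```

```text
29.6 j [-1.218  0.906  1.45   0.813 -0.141  2.055  1.381] p [0.5482 0.2009 0.44  ] F [ 0.3  0.  -3. ] w 17.3
x [-0.975  0.153 -0.158] y [ 0.22   0.696 -0.684] z [ 0.006 -0.702 -0.712]
tool shift [ 376.   90. -255.] norm 463.0
```

```bash
python3 -m inch '[{"gripper":10,"yaw":0,"xyz":[20,5,-14]},{"gripper":10,"yaw":0,"xyz":[36,8,-24]},{"gripper":10,"yaw":0,"xyz":[36,8,-24]},{"gripper":10,"yaw":0,"xyz":[36,8,-24]},{"gripper":10,"yaw":0,"xyz":[36,8,-24]},{"gripper":10,"yaw":0,"xyz":[36,8,-24]},{"gripper":10,"yaw":0,"xyz":[36,8,-24]},{"gripper":10,"yaw":0,"xyz":[36,8,-24]},{"gripper":10,"yaw":0,"xyz":[36,8,-24]},{"gripper":10,"yaw":0,"xyz":[36,8,-24]},{"gripper":10,"yaw":0,"xyz":[36,8,-24]}]'>/dev/null;python3 st.py; python3 go.py "(.05,.65,.5)"
```

```text
30.7 j [-2.297  0.635  1.238  1.17   0.053  2.055  0.634] p [0.1433 0.441  0.4038] F [-2.   1.5 -4.7] w 16.8
x [-0.923 -0.18  -0.341] y [ 0.044  0.831 -0.555] z [ 0.383 -0.527 -0.758]
tool shift [  16.  116. -219.] norm 248.0
```

```bash
python3 -m inch '[{"gripper":10,"yaw":0,"xyz":[0,20,-40]},{"gripper":10,"yaw":0,"xyz":[0,20,-42]},{"gripper":10,"yaw":0,"xyz":[0,20,-42]},{"gripper":10,"yaw":0,"xyz":[0,20,-42]},{"gripper":10,"yaw":0,"xyz":[0,20,-42]},{"gripper":10,"yaw":0,"xyz":[0,20,-42]},{"gripper":10,"yaw":0,"xyz":[0,20,-42]},{"gripper":10,"yaw":0,"xyz":[0,20,-42]}]'>/dev/null;python3 st.py
```

```text
31.5 j [-2.642  0.701  1.288  0.491 -0.089  2.055  0.499] p [-0.1996  0.5916  0.5872] F [-0.3  0.  -3. ] w 16.8
x [-0.66  -0.419 -0.623] y [-0.502  0.864 -0.049] z [ 0.559  0.281 -0.781]
```

```bash
python3 go.py "(.42,.22,.5)"
```

```text
tool shift [-199. -628.  310.] norm 728.0
```

```bash
python3 -m inch '[{"gripper":10,"yaw":0,"xyz":[-8,-25,12]},{"gripper":10,"yaw":0,"xyz":[-13,-41,20]},{"gripper":10,"yaw":0,"xyz":[-13,-41,20]},{"gripper":10,"yaw":0,"xyz":[-13,-41,20]},{"gripper":10,"yaw":0,"xyz":[-13,-41,20]},{"gripper":10,"yaw":0,"xyz":[-13,-41,20]},{"gripper":10,"yaw":0,"xyz":[-13,-41,20]},{"gripper":10,"yaw":0,"xyz":[-13,-41,20]},{"gripper":10,"yaw":0,"xyz":[-13,-41,20]},{"gripper":10,"yaw":0,"xyz":[-13,-41,20]}]'>/dev/null;python3 st.py; python3 go.py "(.42,.22,.45)"
```

```text
32.5 j [-2.416 -0.241  0.284  1.47   0.761  1.895  0.2  ] p [0.0845 0.4188 0.5451] F [ 0.   0.8 -3.5] w 16.8
x [-0.685 -0.406 -0.605] y [-0.479  0.876 -0.045] z [ 0.548  0.259 -0.795]
tool shift [ -92. -331.  208.] norm 401.0
```

```bash
python3 -m inch '[{"gripper":10,"yaw":0,"xyz":[-10,-37,23]},{"gripper":10,"yaw":0,"xyz":[-10,-37,23]},{"gripper":10,"yaw":0,"xyz":[-10,-37,23]},{"gripper":10,"yaw":0,"xyz":[-10,-37,23]},{"gripper":10,"yaw":0,"xyz":[-10,-37,23]},{"gripper":10,"yaw":0,"xyz":[-10,-37,23]},{"gripper":10,"yaw":0,"xyz":[-10,-37,23]},{"gripper":10,"yaw":0,"xyz":[-10,-37,23]},{"gripper":10,"yaw":0,"xyz":[-10,-30,20]}]'>/dev/null;python3 st.py; python3 go.py "(.30,.15,.36)"
```

```text
33.4 j [-1.359 -0.254 -0.199  1.544  0.525  1.603  0.608] p [0.2146 0.4008 0.513 ] F [ 0.3  1.2 -2.2] w 16.9
x [-0.7   -0.429 -0.571] y [-0.46   0.882 -0.098] z [ 0.546  0.194 -0.815]
tool shift [ 135. -246.  123.] norm 306.0
```

```bash
python3 -m inch '[{"gripper":10,"yaw":0,"xyz":[-28,-25,26]},{"gripper":10,"yaw":0,"xyz":[-28,-25,26]},{"gripper":10,"yaw":0,"xyz":[-28,-25,26]},{"gripper":10,"yaw":0,"xyz":[-28,-25,26]},{"gripper":10,"yaw":0,"xyz":[-28,-25,26]},{"gripper":10,"yaw":0,"xyz":[-15,-15,15]}]'>/dev/null;python3 st.py; python3 go.py "(.43,.20,.42)"
```

```text
34.0 j [-1.142 -0.127  0.188  1.482  0.381  1.276  1.115] p [0.4714 0.3705 0.4952] F [-0.9  0.6 -2.7] w 16.9
x [-0.701 -0.427 -0.571] y [-0.457  0.884 -0.1  ] z [ 0.547  0.191 -0.815]
tool shift [ 145. -124.    6.] norm 191.0
```

```bash
python3 -m inch '[{"gripper":10,"yaw":0,"xyz":[20,-17,1]},{"gripper":10,"yaw":0,"xyz":[32,-28,2]},{"gripper":10,"yaw":0,"xyz":[32,-28,2]},{"gripper":10,"yaw":0,"xyz":[32,-28,2]},{"gripper":10,"yaw":0,"xyz":[32,-28,2]},{"gripper":10,"yaw":0,"xyz":[25,5,-20]},{"gripper":10,"yaw":0,"xyz":[36,6,-26]}]'>/dev/null;python3 st.py; python3 go.py "(.30,.10,.36)"
```

```text
34.7 j [-0.831 -0.254  0.114  1.802  0.24   1.193  1.295] p [0.4501 0.238  0.3641] F [ 0.7  0.6 -2.7] w 17.1
x [-0.792 -0.439 -0.424] y [-0.442  0.892 -0.098] z [ 0.421  0.11  -0.901]
tool shift [181. -56. -75.] norm 204.0
```

```bash
python3 -m inch '[{"gripper":10,"yaw":0,"xyz":[38,-5,-24]},{"gripper":10,"yaw":0,"xyz":[38,-5,-24]},{"gripper":10,"yaw":0,"xyz":[38,-5,-22]},{"gripper":10,"yaw":0,"xyz":[38,-5,-20]},{"gripper":10,"yaw":0,"xyz":[38,-5,-18]}]'>/dev/null;python3 st.py; python3 go.py "(.30,.10,.36)"
```

```text
35.2 j [-0.759 -0.254  0.082  1.902  0.115  1.353  1.366] p [0.3578 0.1932 0.286 ] F [ 0.4 -0.  -2.6] w 17.0
x [-0.869 -0.469 -0.154] y [-0.465  0.883 -0.064] z [ 0.166  0.016 -0.986]
tool shift [ 83. -60. -84.] norm 132.0
```

```bash
python3 -m inch '[{"gripper":10,"yaw":0,"xyz":[40,-14,-12]},{"gripper":10,"yaw":0,"xyz":[40,-14,-12]},{"gripper":10,"yaw":0,"xyz":[38,-14,-12]}]'>/dev/null;python3 st.py
```

```text
35.5 j [-0.581 -0.253  0.054  1.963  0.038  1.438  1.531] p [0.318  0.1322 0.2532] F [ 0.4 -0.1 -3.4] w 17.0
x [-0.88  -0.474  0.005] y [-0.474  0.88  -0.025] z [ 0.007 -0.024 -1.   ]
```

```bash
python3 -m inch '[{"gripper":10,"yaw":0.1,"xyz":[-5,0,-10]},{"gripper":10,"yaw":0.148,"xyz":[0,0,-5]},{"gripper":10,"yaw":0.148,"xyz":[0,0,-5]},{"gripper":10,"yaw":0.148,"xyz":[0,0,-5]},{"gripper":10,"yaw":0.148,"xyz":[0,0,0]},{"gripper":10,"yaw":0.148,"xyz":[0,0,0]},{"gripper":10,"yaw":0.148,"xyz":[0,0,0]},{"gripper":10,"yaw":0.148,"xyz":[0,0,0]},{"gripper":10,"yaw":0.148,"xyz":[0,0,0]},{"gripper":10,"yaw":0.148,"xyz":[0,0,0]},{"gripper":10,"yaw":0.148,"xyz":[0,0,0]},{"gripper":10,"yaw":0.148,"xyz":[0,0,0]}]'>/dev/null;python3 -m inch '[{"gripper":10,"yaw":0.148,"xyz":[0,0,0]},{"gripper":10,"yaw":0.148,"xyz":[0,0,0]},{"gripper":10,"yaw":0.148,"xyz":[0,0,0]},{"gripper":10,"yaw":0.148,"xyz":[0,0,0]},{"gripper":10,"yaw":0.148,"xyz":[0,0,0]},{"gripper":10,"yaw":0.148,"xyz":[0,0,0]},{"gripper":10,"yaw":0.148,"xyz":[0,0,0]}]'>/dev/null;python3 st.py
```

```text
37.4 j [-0.192 -0.253 -0.248  1.902 -0.037  1.5   -1.171] p [0.3144 0.1279 0.2788] F [-0.   1.  -2.8] w 16.6
x [ 0.676  0.737 -0.023] y [ 0.737 -0.676  0.017] z [-0.003 -0.028 -1.   ]
```

```bash
python3 -m inch '[{"gripper":10,"yaw":0,"xyz":[-40,-19,0]},{"gripper":10,"yaw":0,"xyz":[-40,-19,0]}]'>/dev/null;python3 st.py
```

```text
37.6 j [-0.24  -0.253 -0.224  1.931 -0.043  1.512 -1.175] p [0.296  0.1295 0.2666] F [-2.   2.7 -2.3] w 16.8
x [ 0.66   0.749 -0.054] y [ 0.75  -0.662 -0.009] z [-0.043 -0.035 -0.998]
```

```bash
python3 -m inch '[{"gripper":10,"yaw":0,"xyz":[0,20,-15]},{"gripper":10,"yaw":-0.14,"xyz":[0,20,-10]},{"gripper":10,"yaw":-0.145,"xyz":[0,20,-5]},{"gripper":10,"yaw":-0.145,"xyz":[0,20,0]},{"gripper":10,"yaw":-0.145,"xyz":[0,20,0]},{"gripper":10,"yaw":-0.14,"xyz":[0,20,0]},{"gripper":10,"yaw":0,"xyz":[0,0,0]}]'>/dev/null;python3 st.py;python3 go.py "(.593,-.22,.30)"
```

```text
38.3 j [-0.215 -0.072 -0.075  1.722  0.015  1.545 -0.261] p [0.3995 0.0804 0.2947] F [-0.5  0.1 -3.3] w 16.7
x [-0.03   0.999 -0.033] y [ 0.999  0.028 -0.046] z [-0.045 -0.034 -0.998]
tool shift [-306.  185.   -4.] norm 357.0
```

```bash
python3 -m inch '[{"gripper":10,"yaw":0.03,"xyz":[-20,18,-4]},{"gripper":10,"yaw":0,"xyz":[-34,33,-4]},{"gripper":10,"yaw":0,"xyz":[-34,33,-4]},{"gripper":10,"yaw":0,"xyz":[-34,33,-4]},{"gripper":10,"yaw":0,"xyz":[-34,33,-4]},{"gripper":10,"yaw":0,"xyz":[-34,33,-4]},{"gripper":10,"yaw":0,"xyz":[-34,33,-4]},{"gripper":10,"yaw":0,"xyz":[-34,33,-4]},{"gripper":10,"yaw":0,"xyz":[-34,33,-4]},{"gripper":10,"yaw":0,"xyz":[-34,33,-4]},{"gripper":10,"yaw":0,"xyz":[-20,25,-4]}]'>/dev/null;python3 st.py;python3 -m inch '[{"gripper":10,"yaw":0,"xyz":[0,20,-30]},{"gripper":10,"yaw":0,"xyz":[0,20,-40]},{"gripper":10,"yaw":0,"xyz":[0,20,-40]}]'>/dev/null;python3 st.py
```

```text
39.4 j [ 0.249  0.898  0.254  0.299 -0.191  1.998  0.312] p [ 0.7223 -0.2573  0.3353] F [ 1.  -2.7 -1. ] w 17.0
x [ 0.025  1.    -0.006] y [ 0.999 -0.025 -0.049] z [-0.049 -0.004 -0.999]
39.7 j [ 0.24   0.911  0.423  0.183 -0.364  2.055  0.287] p [ 0.7254 -0.2494  0.3773] F [-0.4 -0.2 -1.1] w 16.6
x [ 0.045  0.999 -0.013] y [ 0.999 -0.045  0.003] z [ 0.002 -0.013 -1.   ]
```

```bash
python3 -m inch '[{"gripper":10,"yaw":0,"xyz":[-20,-25,10]},{"gripper":10,"yaw":0,"xyz":[-32,-38,0]},{"gripper":10,"yaw":0,"xyz":[-32,-38,0]},{"gripper":10,"yaw":0,"xyz":[-32,-38,0]},{"gripper":10,"yaw":0,"xyz":[-32,-38,0]},{"gripper":10,"yaw":0,"xyz":[-32,-38,0]},{"gripper":10,"yaw":0,"xyz":[-32,-38,0]},{"gripper":10,"yaw":0,"xyz":[-32,-38,0]},{"gripper":10,"yaw":0,"xyz":[-32,-38,0]},{"gripper":10,"yaw":0,"xyz":[-32,-38,0]},{"gripper":10,"yaw":0,"xyz":[-32,-38,0]},{"gripper":10,"yaw":0,"xyz":[-32,-38,0]}]'>/dev/null;python3 st.py;python3 -m inch '[{"gripper":10,"yaw":0,"xyz":[-34,-38,0]},{"gripper":10,"yaw":0,"xyz":[-34,-38,0]},{"gripper":10,"yaw":0,"xyz":[-34,-35,0]},{"gripper":10,"yaw":0,"xyz":[-34,-20,-10]},{"gripper":10,"yaw":0,"xyz":[-30,0,-20]}]'>/dev/null;python3 st.py
```

```text
40.9 j [ 0.778  0.45   0.582  0.948 -0.299  1.76   1.236] p [ 0.278  -0.5913  0.3963] F [ 0.8 -0.7 -2.2] w 17.0
x [ 0.008  1.    -0.024] y [ 0.998 -0.007  0.061] z [ 0.06  -0.024 -0.998]
41.4 j [ 1.285  0.786  0.368  0.321 -0.346  2.006  1.391] p [ 0.1458 -0.7321  0.4156] F [ 4.6 -0.5 -5. ] w 17.0
x [-0.001  0.999 -0.036] y [0.998 0.003 0.056] z [ 0.056 -0.036 -0.998]
```

```bash
python3 -m inch '[{"gripper":10,"yaw":0,"xyz":[-25,0,-35]},{"gripper":10,"yaw":0,"xyz":[-20,0,-40]},{"gripper":10,"yaw":0,"xyz":[0,0,0]}]'>/dev/null;python3 st.py
```

```text
41.7 j [ 1.34   0.808  0.334  0.186 -0.377  2.055  1.373] p [ 0.1399 -0.7366  0.4518] F [-0.5  0.5 -1.5] w 16.6
x [-0.002  0.996 -0.086] y [0.996 0.01  0.093] z [ 0.093 -0.085 -0.992]
```

```bash
python3 -m inch '[{"gripper":10,"yaw":0,"xyz":[25,20,4]},{"gripper":10,"yaw":0,"xyz":[42,18,4]},{"gripper":10,"yaw":0,"xyz":[42,18,4]},{"gripper":10,"yaw":0,"xyz":[42,18,4]},{"gripper":10,"yaw":0,"xyz":[42,18,4]},{"gripper":10,"yaw":0,"xyz":[42,18,4]},{"gripper":10,"yaw":0,"xyz":[42,18,4]},{"gripper":10,"yaw":0,"xyz":[42,18,4]},{"gripper":10,"yaw":0,"xyz":[42,18,4]},{"gripper":10,"yaw":0,"xyz":[42,12,4]},{"gripper":10,"yaw":0,"xyz":[42,10,4]},{"gripper":10,"yaw":0,"xyz":[42,10,4]}]'>/dev/null;python3 st.py; python3 go.py "(.37,-.105,.33)"
```

```text
42.9 j [ 0.518 -0.213  0.011  1.65   0.057  1.564  0.531] p [ 0.33   -0.2547  0.3873] F [ 0.8  0.9 -2.9] w 17.1
x [ 0.006  0.993 -0.118] y [0.996 0.005 0.093] z [ 0.093 -0.118 -0.989]
tool shift [156.  35.  43.] norm 165.0
```

```bash
python3 -m inch '[{"gripper":10,"yaw":0,"xyz":[28,-36,-4]},{"gripper":10,"yaw":0,"xyz":[28,-36,-4]},{"gripper":10,"yaw":0,"xyz":[28,-36,-4]}]'>/dev/null;python3 st.py
```

```text
43.2 j [ 0.736 -0.248 -0.163  1.694  0.01   1.587  0.57 ] p [ 0.3053 -0.2352  0.3771] F [-2.1 -2.9 -1.7] w 17.0
x [ 0.01   0.995 -0.099] y [ 0.998 -0.003  0.062] z [ 0.062 -0.099 -0.993]
```

Working; two more rows.

```bash
python3 -m inch '[{"gripper":10,"yaw":0,"xyz":[28,-36,-4]},{"gripper":10,"yaw":0,"xyz":[28,-36,-4]},{"gripper":10,"yaw":0,"xyz":[0,0,0]}]'>/dev/null;python3 st.py;python3 go.py "(.593,-.222,.30)"
```

```text
43.5 j [ 0.746 -0.254 -0.182  1.723  0.003  1.601  0.567] p [ 0.2955 -0.2218  0.3641] F [ 0.4  1.1 -2.1] w 16.8
x [ 0.003  0.997 -0.077] y [ 1.    -0.     0.031] z [ 0.031 -0.077 -0.997]
tool shift [  6. 295.  73.] norm 304.0
```

```bash
python3 -m inch '[{"gripper":10,"yaw":0,"xyz":[28,-36,-4]},{"gripper":10,"yaw":0,"xyz":[5,20,0]},{"gripper":10,"yaw":0,"xyz":[0,30,4]},{"gripper":10,"yaw":0,"xyz":[0,36,7]},{"gripper":10,"yaw":0,"xyz":[0,36,7]},{"gripper":10,"yaw":0,"xyz":[0,36,7]},{"gripper":10,"yaw":0,"xyz":[0,36,7]},{"gripper":10,"yaw":0,"xyz":[0,36,7]},{"gripper":10,"yaw":0,"xyz":[0,36,7]},{"gripper":10,"yaw":0,"xyz":[0,30,7]},{"gripper":10,"yaw":0,"xyz":[0,0,0]}]'>/dev/null;python3 st.py;python3 go.py "(.5935,-.2275,.125)"
```

```text
44.6 j [ 0.409  0.337 -0.196  1.193  0.152  1.559  0.201] p [ 0.591  -0.2303  0.3288] F [-0.9  0.8 -3.2] w 16.9
x [ 0.029  0.995 -0.097] y [ 0.999 -0.025  0.04 ] z [ 0.037 -0.098 -0.994]
tool shift [ 23.  -6. 203.] norm 204.0
```

```bash
python3 -m inch '[{"gripper":10,"yaw":0.01,"xyz":[5,-2,25]},{"gripper":10,"yaw":0,"xyz":[4,-1,35]},{"gripper":10,"yaw":0,"xyz":[4,-1,40]},{"gripper":10,"yaw":0,"xyz":[4,-1,40]},{"gripper":10,"yaw":0,"xyz":[3,-1,30]},{"gripper":10,"yaw":0,"xyz":[2,0,15]},{"gripper":10,"yaw":0,"xyz":[0,0,0]}]'>/dev/null;python3 st.py;python3 go.py "(.5935,-.2275,.108)"
```

```text
45.3 j [ 0.407  0.382 -0.195  1.524  0.192  1.166  0.123] p [ 0.5948 -0.2294  0.1525] F [-0.3 -0.1 -2.2] w 16.9
x [ 0.04   0.992 -0.117] y [ 0.998 -0.033  0.06 ] z [ 0.056 -0.119 -0.991]
tool shift [ 7. -4. 44.] norm 45.0
```

```bash
python3 -m inch '[{"gripper":10,"yaw":0,"xyz":[4,-2,15]},{"gripper":10,"yaw":0,"xyz":[2,-1,10]},{"gripper":10,"yaw":0,"xyz":[1,-1,6]}]' 25|grep -E "posi|force";python3 -m inch '[{"gripper":10,"yaw":0,"xyz":[0,0,4]}]'|grep -E "posi|force";python3 -m inch '[{"gripper":10,"yaw":0,"xyz":[0,0,3]}]'|grep -E "posi|force"
```

```text
position: [0.5951, -0.2276, 0.128]
wrist_force: [0.7, 0.3, -2.8]
position: [0.5956, -0.2282, 0.1251]
wrist_force: [-0.7, -0.8, -3.3]
position: [0.5962, -0.229, 0.123]
wrist_force: [0.0, 0.3, -4.1]
```

```bash
python3 -m inch '[{"gripper":10,"yaw":0,"xyz":[0,-1,4]},{"gripper":10,"yaw":0,"xyz":[0,-1,4]}]'|grep -E "posi|force";for i in 1; do python3 -m inch '[{"gripper":10,"yaw":0,"xyz":[0,0,3]}]'|grep -E "posi|force";python3 -m inch '[{"gripper":10,"yaw":0,"xyz":[0,0,3]}]'|grep -E "posi|force";python3 st.py; done
```

```text
position: [0.5956, -0.2304, 0.1158]
wrist_force: [-0.0, -0.4, -2.2]
position: [0.5957, -0.231, 0.1125]
wrist_force: [0.3, -0.1, -3.3]
position: [0.5969, -0.2312, 0.1103]
wrist_force: [0.2, 4.4, 12.1]
46.2 j [ 0.403  0.408 -0.19   1.588  0.211  1.06   0.1  ] p [ 0.5969 -0.2312  0.1103] F [ 0.2  4.4 12.1] w 17.1
x [ 0.042  0.991 -0.126] y [ 0.997 -0.032  0.077] z [ 0.072 -0.129 -0.989]
```

```bash
python3 -m inch '[{"gripper":10,"yaw":0,"xyz":[0,0,1]}]' 20|grep -E "posi|force|rot";python3 -m inch '[{"gripper":10,"yaw":0,"xyz":[0,0,2]}]'|grep -E "posi|force|rot";python3 -m inch '[{"gripper":10,"yaw":0,"xyz":[0,0,2]}]'|grep -E "posi|force|rot|width"
```

```text
position: [0.5973, -0.2312, 0.1103]
tool_rot: [2.158, 2.08, -0.056]
wrist_force: [-2.3, 3.0, 8.2]
position: [0.5978, -0.2312, 0.1099]
tool_rot: [2.157, 2.079, -0.055]
wrist_force: [-4.0, 4.4, 12.8]
position: [0.5983, -0.2312, 0.1097]
tool_rot: [2.157, 2.078, -0.055]
wrist_force: [-4.4, 4.4, 13.8]
width: 0.017
```

```bash
python3 -m inch '[{"gripper":10,"yaw":0,"xyz":[0,0,-1]},{"gripper":17.5,"yaw":0,"xyz":[0,0,0]},{"gripper":18.5,"yaw":0,"xyz":[0,0,0]},{"gripper":20,"yaw":0,"xyz":[0,0,0]},{"gripper":24,"yaw":0,"xyz":[0,0,0]},{"gripper":35,"yaw":0,"xyz":[0,0,0]},{"gripper":55,"yaw":0,"xyz":[0,0,0]},{"gripper":55,"yaw":0,"xyz":[0,0,0]},{"gripper":55,"yaw":0,"xyz":[0,0,0]}]';python3 st.py
```

```text
clock: 47.4
position: [0.5994, -0.2318, 0.1122]
tool_rot: [2.155, 2.076, -0.053]
wrist_force: [-0.2, -0.3, 0.4]
width: 0.0554
47.4 j [ 0.402  0.408 -0.189  1.585  0.213  1.058  0.099] p [ 0.5994 -0.2318  0.1122] F [-0.2 -0.3  0.4] w 55.4
x [ 0.042  0.991 -0.129] y [ 0.996 -0.032  0.082] z [ 0.077 -0.131 -0.988]
```

```bash
python3 -m inch '[{"gripper":55,"yaw":0,"xyz":[0,0,-15]},{"gripper":55,"yaw":0,"xyz":[0,0,-25]},{"gripper":55,"yaw":0,"xyz":[0,0,-35]},{"gripper":55,"yaw":0,"xyz":[0,0,-40]},{"gripper":55,"yaw":0,"xyz":[0,0,-40]},{"gripper":55,"yaw":0,"xyz":[0,-30,-30]},{"gripper":55,"yaw":0,"xyz":[0,-45,0]},{"gripper":55,"yaw":0,"xyz":[0,-45,0]},{"gripper":55,"yaw":0,"xyz":[0,-45,0]},{"gripper":55,"yaw":0,"xyz":[0,0,0]},{"gripper":55,"yaw":0,"xyz":[0,0,0]}]'
python3 - <<'E'
from h import *
g=get_image("scene");cv2.imwrite("pics/f.png",g["pixels"][:,:,::-1]);b=np.ascontiguousarray(g["pixels"][:,:,::-1])
t=get_image("top");a=np.ascontiguousarray(t["pixels"][:,:,::-1])
o=np.zeros((600,800,3),np.uint8)
o[:300,:400]=cv2.resize(b,(400,300));o[:300,400:]=cv2.resize(a,(400,300))
o[300:,:400]=cv2.resize(b[125:200,180:280],(400,300),interpolation=cv2.INTER_CUBIC);o[300:,400:]=cv2.resize(a[150:231,275:383],(400,300),interpolation=cv2.INTER_CUBIC)
cv2.imwrite("pics/final.png",o)
a0=cv2.imread("pics/top0.png").astype(int)
for n,(x0,y0,x1,y1) in dict(vase=(245,125,275,160),pan=(368,175,420,260),pin=(118,150,142,242)).items():print(n,abs(a0[y0:y1,x0:x1]-a[y0:y1,x0:x1]).mean().round(1))
E
```

```text
clock: 48.5
position: [0.4137, -0.1981, 0.2995]
tool_rot: [2.146, 2.073, -0.045]
wrist_force: [0.9, -0.9, 1.4]
width: 0.0552
vase 19.3
pan 3.2
pin 4.1
```

View pics/final.png

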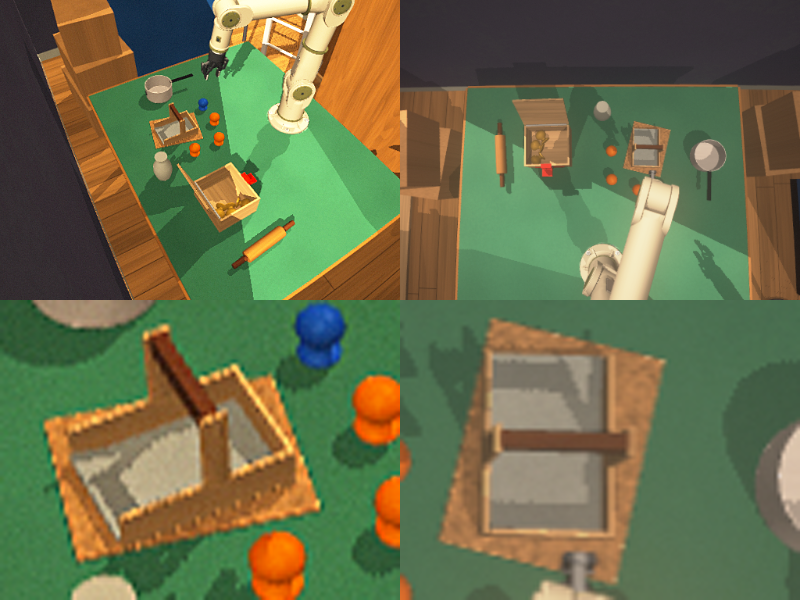

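The tote stands upright on the mat with nothing touching it. The lid is open, the three knobs are in the bin, and the look-alikes appear to be where they were. One number check on the vase, whose patch in the top view changed, perhaps because of a shadow; then hand in.

Run:
```python
from h import *
for f in("scene0","s5","f"):
    a=cv2.imread(f"pics/{f}.png")[185:240,185:230];h=cv2.cvtColor(a,cv2.COLOR_BGR2HSV);m=((h[:,:,1]<70)&(h[:,:,2]>60)).astype(np.uint8)
    n,l,s,c=cv2.connectedComponentsWithStats(m);i=1+s[1:,4].argmax();print(f,s[i],c[i].round(1))
print(sign_off())
```

```text
scene0 [ 13  10  16  12 151] [20.5 15.3]
s5 [ 13  10  16  12 150] [20.5 15.3]
f [35 33  1  1  1] [35. 33.]
the job is handed in; nothing more can be done
None
```

The job is handed in, with no verdict reported. The robot's clock read about 49 s of the 72 s allowed.

- **Latch and bin:** I pressed the latch lightly, peaking at about 7.5 N, and the lid sprang open. The tote was then carried by its handle and tipped over the bin, and all three brass knobs went in.
- **Tilting the tool:** The moves allow no pitch, so I tilted and levelled the tool by pushing it against its reach limits.
- **Putting the tote back:** I set it down on the cork mat and let go. It touched down tilted by a few degrees, with about 14 N of contact force before release.

**Last checks:** The final pictures show the tote upright and empty on the mat, the lid open and the three knobs in the bin. The gripper is well clear, and the look-alikes appear to be in place. The saucepan and rolling pin patches barely changed from the start.

**Checks that failed or disagreed:**
- **Vase:** My final check of it gave no answer. Its patch in the top view had changed (19.3 against 3–4 for the others), and the colour mask found nothing, perhaps because the vase was then in shadow. By eye it stands at about the same pixel as at the start, around (207, 213) in the scene view.
- **Fingertips:** They met the latch about 27 mm later than the stated `tips_ahead` implied. I used the measured value for the grasp.
- **Joint 2:** It read up to -0.254 against its stated limit of -0.25 while held at that limit. This could count as passing its range.

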